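Offer up the top plate of a bottle carrier

ROBOT

A 6-joint arm with a two-finger parallel gripper is mounted at the origin on a cart in front of the work surface, level with it; the furniture and walls round the work are solid. World frame = base frame: x ahead of the robot, y to its left, z up, the work surface at z = 0. Lengths are in m, angles in rad, forces in N, time in s.
With the tool pointing down it reaches from about 0.3 to 1 m from the base axis. Payload 5.1 kg.
Tool frame: the origin (TCP) lies on the centre line of the jaws, within the pads' length; the fingertips stand 14 mm ahead of it and the grasp point (between the pads) lies 5 mm behind it; y points along the fingers, x is the direction in which the jaws open and shut, and the axes are right-handed (so a half turn about y gives the same grasp; the last joint's range is limited). The gripper opens to 95 mm and grips with 3 to 60 N. Pads are 20 mm wide; open, the fingers measure 119 mm over their backs; the gripper's body (75 mm by 180 mm) begins 59 mm behind the grasp point.
Start: joints at [-1.356, 0.124, 1.65, -0, 1.367, -0.083], TCP at [0.191, -0.621, 0.229] pointing down, gripper open.
Joint ranges: [-2.61, 2.61], [-1.02, 2.33], [0.03, 2.71], [-1.35, 4.49], [0.32, 2.68], [-2.91, 2.91]. Speed limits (rad/s): [2.57, 2.57, 3.14, 3.14, 3.14, 3.14].

INTERFACE

Orientations are given as a unit quaternion [w, x, y, z].
In Python, from rig import robot, snapshot, camera_model, workorder gives the robot as it stands.
- The arm moves only by the tool drive_tool, never from a script. Its arguments are lists of equal length, an entry for each row: "dp": the shift along the tool's x, y, z in cm, a list of three; "angular": the turn, a rotation vector about the tool's x, y, z in rad, a list of three; "gripper": the closure, from -1 (fully open) to 1 (shut), so that 0 is half open. A call has 1 to 8 rows; each row shifts and turns the pose as measured when the row begins, along the tool's axes as they then stand; what a row does not reach is not made up. A row lasts 1/10 s, in which the tool goes at most 50 mm and 8.59 degrees, less where a joint would pass 70% of its speed; a pose out of reach is approached as far as the arm can. A call with a gripper value outside its range is refused whole. The fingers move at their own pace and stop on an object; "force" is the grip in N (left out, the last holds). Time passes only in rows, so rows that do not move let the fingers close. It gives the time, the measured TCP pose, the force and the opening at its end, in the units of the state.
- robot.sense(): the state, without advancing time (a new reading comes with each control period).
- snapshot(name): name is "scene" or "top"; returns the picture (480x640x3 uint8, red, green, blue); there is no depth.
- camera_model(name): a dict with "K" (3x3 intrinsics, pixels), "view" (4x4, takes a point from world to camera coordinates). Camera axes: x right, y down, z forward; pixel columns grow to the right and rows downward; lengths in m; the calibration is good to about 2 mm. A picture is of the moment at which its call begins. camera_model takes no time and is no camera call.
- workorder.close_job(): hands the job in, once; it reports no verdict.
The state is a dict: "clock": time; "joint_positions": joint angles; "dq": joint speeds; "effort": joint torques, N m; "eef_pos": TCP position; "eef_rot": TCP orientation; "force": force on the tool from outside, world axes, zero at the start; "ft_torque": the same for the moment, N m; "grip_width": finger opening in m.
Only numpy, scipy, OpenCV 4.12 (cv2) and the standard library are available. Lean on these libraries where they do the work, as an engineer would, in place of code of your own. Each camera call takes 0.05 s, during which the arm holds its last target.

TASK

The middle one of the three bottles in the carrier has toppled over the edge of its pocket: stand it upright in that pocket again, between its neighbours, and let go of it. Then take the carrier's pierced steel top plate by its handle, bring it down level over the three caps and hold it hovering about 1 cm above the two end posts, its two small screw holes straight over the threaded holes of the posts, touching neither posts nor bottles, so that a colleague can slip washers in between and start the screws. Finish while holding it still there; do not knock over the standing bottles or shove the ointment pot about.

Things in the scene. Friction and masses are not known exactly. Their poses are not given: they have to be found in the camera images.
- carrier: Bottle carrier, does not slide: grey plastic block 66 x 266 x 27 mm with three square pockets in a row along its y axis, 70 mm apart, and a steel post near each end. Pockets 48 x 48 mm, 20 mm deep, mouth chamfered 2 mm; floor 7 mm, rim 27 mm above the bench. Origin: under the middle of the block, at bench height; -x side towards the robot, z up.
- pocket_mid (a point): Centre of the floor of the carrier's middle pocket, 7 mm above the bench.
- post_left (a point): Centre of the top of the carrier's left (+y) post, at the mouth of its threaded hole (7 mm wide): 114 mm from the carrier's middle along its +y axis, 83 mm above the bench. The post is a steel rod of 18 mm diameter whose top 12 mm is 22 mm thick.
- post_right (a point): The same for the right (-y) post, 114 mm from the carrier's middle along its -y axis.
- bottle_mid: Toppled clear bottle, white screw cap; 43 mm diameter up to 63 mm, shoulder narrowing to 33 mm at 81 mm, cap 30 mm diameter from 81 to 98 mm; 0.14 kg. Origin: centre of its base; z axis: base to cap. At the start its base is in the pocket at the far (+x) wall and its side lies on the front (-x) wall; the cap sticks out towards the robot, 27 degrees upwards, its middle some 67 mm above the bench.
- bottle_left: Equal bottle standing in the left (+y) pocket, base 7 mm and cap top 105 mm above the bench. Origin and axes as the other.
- bottle_right: Equal bottle standing in the right (-y) pocket.
- top_plate: Top plate, flat on the bench: steel, 60 x 264 x 4 mm, long side along its y axis; three 41 mm cap holes 70 mm apart, a 14 mm screw hole near each end. Handle over its middle: a black bar along y, 14 mm wide (x), 88 long, 44 to 64 mm above the underside, on two 8 mm rods at y = +-35. About 0.38 kg, balanced; fits either way round. Origin: centre of underside, z up.
- handle (a point): Centre of the handle's bar, 54 mm above the plate's underside; the bar runs along the plate's y axis and is pinched across its 14 mm width (along x) from above.
- hole_a (a point): Centre of the plate's screw hole at its +y end, on the underside, 114 mm from the plate's middle.
- hole_b (a point): Centre of the plate's screw hole at its -y end, on the underside, 114 mm from the plate's middle.
- ointment_pot: Bystander: round ointment pot with a grey lid and a white label band, 69 mm diameter, 41 mm high, standing on the bench between the carrier and the plate, nearer the robot. Origin: centre of its base.

How it is judged:
On the way, in this order (a step that is already met when the one before it is completed fails the run):
1. the toppled bottle stands upright in the middle pocket, let go, while the top plate still lies on the bench (angle between bottle_mid's own z axis and vertical below 0.15 rad and horizontal distance between bottle_mid and pocket_mid below 0.006 m and z of bottle_mid in the frame of carrier below 0.012 m and contact force between the fingers and bottle_mid below 0.05 N and height (world z) of top_plate below 0.02 m), for 0.2 s.
2. the top plate is held level over the posts, its screw holes over theirs ((((horizontal distance between hole_a and post_left below 0.004 m and z of hole_a in the frame of post_left between 0.004 and 0.018 m) and (horizontal distance between hole_b and post_right below 0.004 m and z of hole_b in the frame of post_right between 0.004 and 0.018 m)) or ((horizontal distance between hole_b and post_left below 0.004 m and z of hole_b in the frame of post_left between 0.004 and 0.018 m) and (horizontal distance between hole_a and post_right below 0.004 m and z of hole_a in the frame of post_right between 0.004 and 0.018 m))) and angle between top_plate's own z axis and vertical below 0.06 rad and linear speed of top_plate below 0.02 m/s and contact force between the fingers and top_plate above 1 N and contact force between top_plate and carrier below 0.3 N and contact force between top_plate and bottle_left below 1 N and contact force between top_plate and bottle_mid below 1 N and contact force between top_plate and bottle_right below 1 N), for 0.3 s.
At the end, for the whole second after the job is handed in: Plate gripped, still, level (0.06 rad), each screw hole within 4 mm sideways of a post's threaded hole, underside 4 to 18 mm above the posts, free of the carrier (0.3 N) and not pressing on a bottle (1 N); all three bottles upright (0.15 rad) on their pocket floors, for the last second (all of step 2 and angle between each of bottle_mid, bottle_left, bottle_right's own z axis and vertical below 0.15 rad and horizontal distance between bottle_mid and pocket_mid below 0.006 m and z of each of bottle_mid, bottle_left, bottle_right in the frame of carrier below 0.012 m); the arm keeps its last pose, push and grip.
It fails at once if a standing neighbour bottle is knocked over or pulled out (not (angle between bottle_left's own z axis and vertical below 0.15 rad and z of bottle_left in the frame of carrier below 0.012 m) or not (angle between bottle_right's own z axis and vertical below 0.15 rad and z of bottle_right in the frame of carrier below 0.012 m)).
It fails at once if the ointment pot is pushed more than 3 cm away (distance of ointment_pot from where it was at the start of the episode above 0.03 m).
It also fails if it takes over 67 s, if anything falls off the work surface, if the arm or the gripper's body presses on something with over 40 N, if the wrist force passes 120 N, or if a joint passes its speed limit or range.

## Working session

There is one attempt and no reset: what is moved stays moved. The work goes in short steps, Python scripts to look and compute and a tool call to move; the robot and the scene stay as the last step left them, time stands still between calls to the robot, and variables do not carry over. Pictures are saved under pics/ and viewed, and the job is handed in when it is done.

Besides the shell and the picture viewer there is one more tool, called after "Call:" in YAML: its name, and indented under it one key for each argument. drive_tool: Moves the arm, as the interface text tells. Its arguments: {"type":"object","properties":{"dp":{"type":"array"},"angular":{"type":"array"},"gripper":{"type":"array"},"force":{"type":"number"}},"required":["dp","angular","gripper"]}

```bash
ls; mkdir -p pics; python3 - <<'E'
from rig import robot, snapshot, camera_model
import cv2, json, numpy as np
s=robot.sense(); print(s)
for n in ["scene","top"]:
    im=snapshot(n); cv2.imwrite(f"pics/{n}0.png",im[:,:,::-1])
    c=camera_model(n); print(n,np.round(c["K"],2).tolist(),np.round(c["view"],4).tolist())
E
```

```text
pics
{'clock': 0.0, 'joint_positions': array([-1.35558794e+00,  1.24480028e-01,  1.65165110e+00,  2.14776497e-05,
        1.36746264e+00, -8.26016274e-02]), 'dq': array([-9.08235286e-05, -5.28135057e-04,  4.32618980e-04, -6.07116031e-04,
        1.53802033e-03, -8.50444711e-04]), 'effort': array([-1.48460575e-03, -4.17609215e+01, -3.59932995e+01,  7.72789749e-02,
        4.90814529e-02, -1.97617337e-04]), 'eef_pos': array([ 0.19057695, -0.62081115,  0.22741677]), 'eef_rot': array([ 0.56911516, -0.5681719 ,  0.42081784, -0.41976299]), 'force': array([-0.37599718, -0.0838681 ,  0.44494262]), 'ft_torque': array([ 0.03551618, -0.03347985, -0.01912234]), 'grip_width': 0.09509751587897591}
scene [[459.41, 0.0, 320.88], [0.0, 459.41, 238.71], [0.0, 0.0, 1.0]] [[-0.807, -0.5902, -0.0188, 0.4463], [-0.3724, 0.5334, -0.7595, 0.2539], [0.4583, -0.6059, -0.6502, 0.8559], [0.0, 0.0, 0.0, 1.0]]
top [[618.28, 0.0, 336.92], [0.0, 618.28, 240.84], [0.0, 0.0, 1.0]] [[-0.0072, -0.9999, 0.0075, 0.0195], [-0.9886, 0.006, -0.1506, 0.5262], [0.1505, -0.0085, -0.9886, 1.4642], [0.0, 0.0, 0.0, 1.0]]
```

View pics/scene0.png

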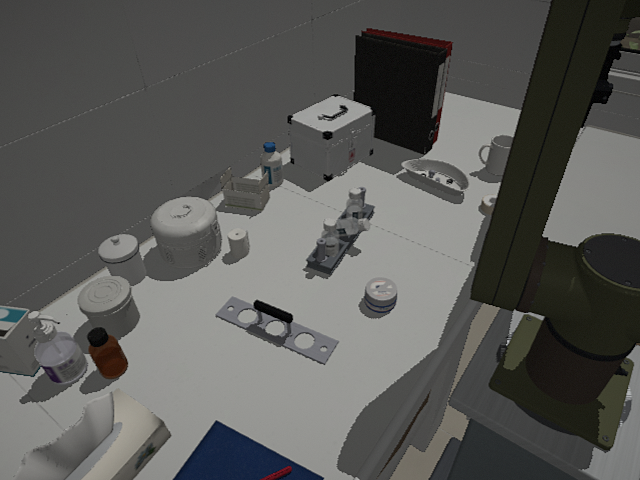

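View pics/top0.png

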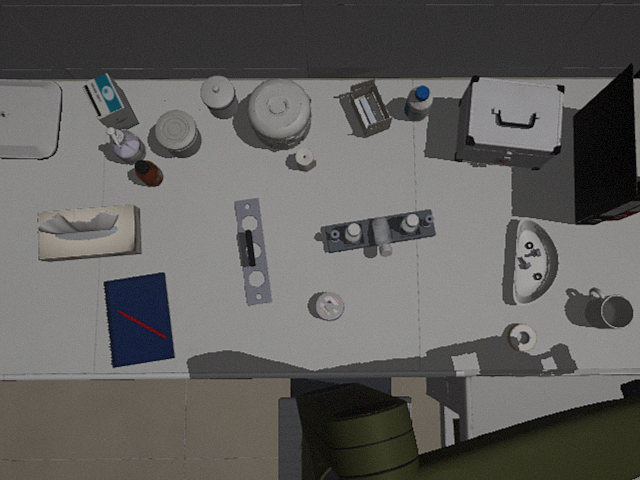

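The scene view shows the carrier around (340,240), the plate around (277,330) and the pot at (381,293). In the top view the carrier is at about (379,231), the plate at (252,252) and the pot at (326,306). I'll enlarge both.

```bash
python3 - <<'E'
import cv2
im=cv2.imread("pics/top0.png")
cv2.imwrite("pics/c1.png",cv2.resize(im[195:275,310:450],None,fx=5.5,fy=5.5,interpolation=cv2.INTER_CUBIC))
cv2.imwrite("pics/c2.png",cv2.resize(im[190:330,210:360],None,fx=4,fy=4,interpolation=cv2.INTER_CUBIC))
im=cv2.imread("pics/scene0.png")
cv2.imwrite("pics/c3.png",cv2.resize(im[180:280,295:395],None,fx=6,fy=6,interpolation=cv2.INTER_CUBIC))
E
```

```text
(no output)
```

View pics/c1.png

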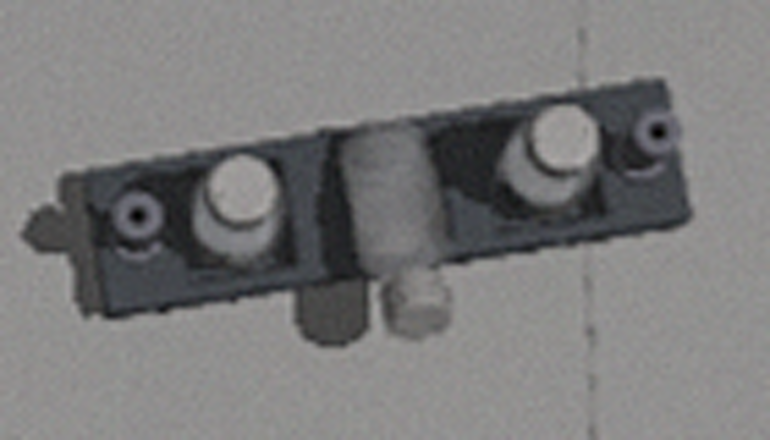

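View pics/c2.png

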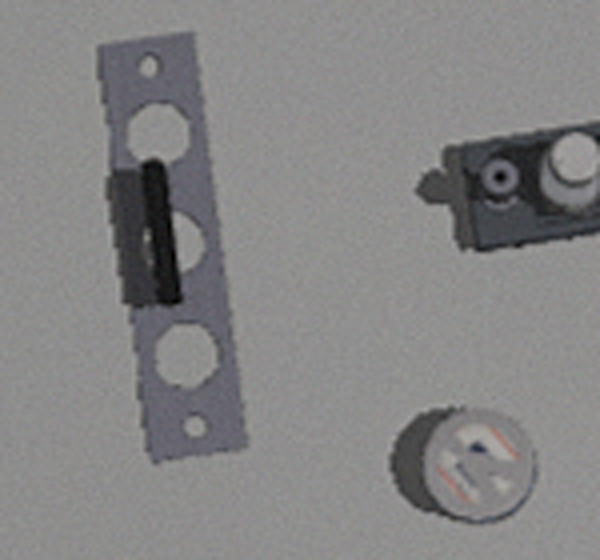

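View pics/c3.png

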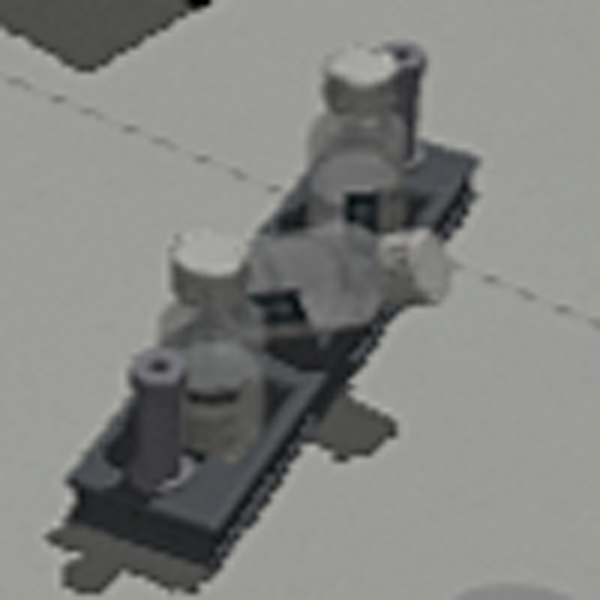

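```bash
cat > h.py <<'E'
import numpy as np
from rig import robot, snapshot, camera_model
def ray(n,u,v,z):
    c=camera_model(n);K=np.array(c["K"]);V=np.array(c["view"]);R,t=V[:3,:3],V[:3,3]
    o=-R.T@t; d=R.T@np.linalg.solve(K,[u,v,1.]); return o+d*(z-o[2])/d[2]
def cr(x,y,f,ox,oy): return ((x+.5)/f-.5+ox,(y+.5)/f-.5+oy)
def proj(n,P):
    c=camera_model(n);K=np.array(c["K"]);V=np.array(c["view"]);q=V[:3,:3]@np.asarray(P,float)+V[:3,3]; q=K@q; return q[:2]/q[2]
E
python3 - <<'E'
from h import *
A=lambda x,y,z: ray("top",*cr(x,y,5.5,310,195),z)
B=lambda x,y,z: ray("top",*cr(x,y,4,210,190),z)
C=lambda x,y,z: ray("scene",*cr(x,y,6,295,180),z)
def show(n,p): print(n,np.round(p,4))
pl,pr=A(138,215,.083),A(658,131,.083); show("pl",pl);show("pr",pr);print("d",np.linalg.norm(pl-pr),"mid",(pl+pr)/2,np.degrees(np.arctan2(*( (pl-pr)[[0,1]]*[-1,1]))))
spl,spr=C(158,366,.083),C(405,50,.083); show("pl sc",spl);show("pr sc",spr);print(np.linalg.norm(spl-spr),(spl+spr)/2)
show("capL",A(241,190,.105));show("capR",A(564,138,.105)); show("capmid",A(418,300,.067))
show("capLs",C(212,255,.105)); show("capmid s",C(425,268,.067))
cs=[A(68,174,.027),A(662,80,.027),A(690,218,.027),A(100,316,.027)]
for c in cs: show("corner",c)
print("mid", sum(cs)/4)
ha,hb=B(149,66,.003),B(195,427,.003);show("ha",ha);show("hb",hb);print(np.linalg.norm(ha-hb),(ha+hb)/2,np.degrees(np.arctan2(*((ha-hb)[[0,1]]*[-1,1]))))
c=[B(*q,.004) for q in [(97,46),(193,33),(247,447),(152,463)]]
for q in c: show("pc",q)
print(sum(c)/4)
c=[B(*q,.004) for q in [(159,134),(187,355)]];show("caphole mid",sum(c)/2)
show("bar",B(153,158,.064));show("bar",B(172,304,.064))
show("pot",B(482,464,.041))
E
```

```text
pl [0.5369 0.0215 0.083 ]
pr [ 0.5724 -0.2035  0.083 ]
d 0.22781264061899512 mid [ 0.55465362 -0.09098803  0.083     ] 8.951947581896023
pl sc [0.5342 0.023  0.083 ]
pr sc [ 0.5699 -0.2062  0.083 ]
0.23199144605035454 [ 0.55200996 -0.09161323  0.083     ]
capL [ 0.5438 -0.0221  0.105 ]
capR [ 0.5654 -0.1598  0.105 ]
capmid [ 0.5015 -0.0997  0.067 ]
capLs [ 0.54   -0.0205  0.105 ]
capmid s [ 0.4933 -0.1011  0.067 ]
corner [0.5649 0.0525 0.027 ]
corner [ 0.6063 -0.215   0.027 ]
corner [ 0.5433 -0.2257  0.027 ]
corner [0.5007 0.0385 0.027 ]
mid [ 0.55379081 -0.08744207  0.027     ]
ha [0.6215 0.2412 0.003 ]
hb [0.3951 0.2096 0.003 ]
0.22858063956024866 [0.50831049 0.22540785 0.003     ] -82.06807421637937
pc [0.6343 0.2739 0.004 ]
pc [0.6423 0.2137 0.004 ]
pc [0.3826 0.1775 0.004 ]
pc [0.3732 0.2356 0.004 ]
[0.50810964 0.22516251 0.004     ]
caphole mid [0.5086 0.2246 0.004 ]
bar [0.5524 0.2295 0.064 ]
bar [0.4643 0.2169 0.064 ]
pot [0.3695 0.0334 0.041 ]
```

```bash
cat >> h.py <<'E'
from scipy.spatial.transform import Rotation as Ro
YAW=np.radians(8.95); C0=np.array([.553,-.091,0])
RC=Ro.from_euler('z',YAW).as_matrix()
def cur():
    s=robot.sense(); q=s["eef_rot"]; return np.array(s["eef_pos"]),Ro.from_quat([q[1],q[2],q[3],q[0]]).as_matrix(),s
def toolR(t,x): # columns x,y(t),z
    t=np.array(t)/np.linalg.norm(t); x=np.array(x)/np.linalg.norm(x); return np.c_[x,t,np.cross(x,t)]
def tilt(deg,s): # tool dir in carrier xz plane, deg forward from vertical(+ = pointing +x); jaw = s*carrier y
    a=np.radians(deg); return toolR(RC@[np.sin(a),0,-np.cos(a)],RC@[0,s,0])
def plan(P,R,n):
    p,r,s=cur(); dr=Ro.from_matrix(r.T@R).as_rotvec()
    step=dr/n; dp=(np.array(P)-p)/n; out=[]; rr=r
    for i in range(n):
        out.append(np.round(rr.T@dp*100,2).tolist()); rr=rr@Ro.from_rotvec(step).as_matrix()
    print("pos",np.round(p,4),"need",np.round(np.array(P)-p,4),"rot",np.round(dr,3),"per",np.round(step,3).tolist()); print(out)
E
python3 - <<'E'
from h import *
p,r,s=cur(); print(np.round(r,3))
for sg in (1,-1):
    print(sg); plan([.46,-.106,.16],tilt(33,sg),16)
E
```

```text
[[ 0.293 -0.     0.956]
 [-0.956  0.002  0.293]
 [-0.002 -1.     0.   ]]
1
pos [ 0.1906 -0.6209  0.2275] need [ 0.2694  0.5149 -0.0675] rot [-0.063 -2.882 -0.854] per [-0.004, -0.18, -0.053]
[[-2.58, 0.43, 2.55], [-2.1, 0.29, 2.98], [-1.55, 0.18, 3.31], [-0.94, 0.1, 3.53], [-0.29, 0.05, 3.64], [0.36, 0.04, 3.64], [1.01, 0.06, 3.51], [1.62, 0.12, 3.28], [2.17, 0.21, 2.94], [2.65, 0.33, 2.5], [3.03, 0.47, 1.99], [3.31, 0.63, 1.42], [3.47, 0.81, 0.81], [3.51, 1.0, 0.18], [3.43, 1.18, -0.44], [3.23, 1.36, -1.04]]
-1
pos [ 0.1906 -0.6209  0.2275] need [ 0.2694  0.5149 -0.0675] rot [ 0.575  0.137 -0.043] per [0.036, 0.009, -0.003]
[[-2.58, 0.43, 2.55], [-2.6, 0.51, 2.51], [-2.63, 0.59, 2.47], [-2.65, 0.68, 2.43], [-2.67, 0.75, 2.38], [-2.69, 0.83, 2.33], [-2.72, 0.91, 2.27], [-2.74, 0.98, 2.22], [-2.76, 1.05, 2.16], [-2.78, 1.12, 2.09], [-2.8, 1.19, 2.03], [-2.82, 1.25, 1.96], [-2.84, 1.31, 1.89], [-2.86, 1.37, 1.82], [-2.88, 1.43, 1.74], [-2.9, 1.48, 1.66]]
```

Call:
drive_tool:
  dp:
    - [-2.6, 0, 2.6]
    - [-2.6, 0, 2.6]
    - [-2.6, 0, 2.6]
    - [-2.6, 0, 2.6]
    - [-2.6, 0, 2.5]
    - [-2.6, 0, 2.5]
    - [-2.6, 0, 2.4]
    - [-2.6, 0, 2.4]
  angular:
    - [0.036, 0.009, -0.003]
    - [0.036, 0.009, -0.003]
    - [0.036, 0.009, -0.003]
    - [0.036, 0.009, -0.003]
    - [0.036, 0.009, -0.003]
    - [0.036, 0.009, -0.003]
    - [0.036, 0.009, -0.003]
    - [0.036, 0.009, -0.003]
  gripper: [-0.2, -0.2, -0.2, -0.2, -0.2, -0.2, -0.2, -0.2]
  force: 30

```text
clock: 0.9
eef_pos: [0.3313, -0.3589, 0.2464]
eef_rot: [0.626, -0.463, 0.373, -0.504]
force: [-0.0, 0.1, 0.4]
grip_width: 0.0572
```

```bash
python3 - <<'E'
from h import *
p,r,s=cur(); print(np.round(r,3),s["grip_width"],np.round(s["joint_positions"],2))
plan([.46,-.106,.16],tilt(33,-1),10)
E
```

```text
[[ 0.213  0.287  0.934]
 [-0.977  0.063  0.204]
 [ 0.    -0.956  0.294]] 0.05715496260340622 [-1.1  -0.34  2.06  0.3   1.35  0.2 ]
pos [ 0.3313 -0.3589  0.2464] need [ 0.1287  0.2529 -0.0864] rot [ 0.278  0.054 -0.025] per [0.028, 0.005, -0.002]
[[-2.2, 1.35, 1.46], [-2.21, 1.39, 1.41], [-2.22, 1.42, 1.36], [-2.23, 1.45, 1.31], [-2.24, 1.48, 1.26], [-2.25, 1.51, 1.2], [-2.26, 1.54, 1.15], [-2.27, 1.56, 1.1], [-2.28, 1.59, 1.04], [-2.29, 1.61, 0.98]]
```

Call:
drive_tool:
  dp:
    - [-2.8, 1.7, 1.8]
    - [-2.8, 1.7, 1.8]
    - [-2.8, 1.8, 1.7]
    - [-2.8, 1.8, 1.6]
    - [-2.8, 1.9, 1.5]
    - [-2.8, 1.9, 1.4]
    - [-2.8, 2.0, 1.3]
    - [-2.8, 2.0, 1.2]
  angular:
    - [0.035, 0.007, -0.003]
    - [0.035, 0.007, -0.003]
    - [0.035, 0.007, -0.003]
    - [0.035, 0.007, -0.003]
    - [0.035, 0.007, -0.003]
    - [0.035, 0.007, -0.003]
    - [0.035, 0.007, -0.003]
    - [0.035, 0.007, -0.003]
  gripper: [-0.2, -0.2, -0.2, -0.2, -0.2, -0.2, -0.2, -0.2]

```text
clock: 1.7
eef_pos: [0.4637, -0.0972, 0.1591]
eef_rot: [0.668, -0.356, 0.307, -0.576]
force: [0.4, 0.1, -0.5]
grip_width: 0.0571
```

```bash
python3 - <<'E'
from h import *
p,r,s=cur(); print(np.round(r,3),np.round(s["joint_positions"],2))
t=tilt(33,-1)[:,1]; G=np.array([.4935,-.1004,.077])
plan(G-.03*t,tilt(33,-1),5)
E
```

```text
[[ 0.147  0.552  0.821]
 [-0.989  0.082  0.123]
 [ 0.001 -0.83   0.558]] [-0.53 -0.58  2.44  0.48  0.87  0.66]
pos [ 0.4637 -0.0972  0.1591] need [ 0.0137 -0.0057 -0.0569] rot [-0.016 -0.007  0.005] per [-0.003, -0.001, 0.001]
[[0.15, 1.09, -0.42], [0.15, 1.09, -0.42], [0.15, 1.09, -0.42], [0.15, 1.09, -0.41], [0.16, 1.09, -0.41]]
```

Call:
drive_tool:
  dp:
    - [0.25, 1.8, -0.7]
    - [0.25, 1.8, -0.7]
    - [0.25, 1.8, -0.7]
    - [0, 0, 0]
  angular:
    - [-0.005, -0.002, 0.002]
    - [-0.005, -0.002, 0.002]
    - [-0.005, -0.002, 0.002]
    - [0, 0, 0]
  gripper: [-0.2, -0.2, -0.2, -0.2]

```text
clock: 2.1
eef_pos: [0.4753, -0.0954, 0.0965]
eef_rot: [0.671, -0.364, 0.31, -0.566]
force: [-0.2, 0.1, -0.9]
grip_width: 0.0571
```

```bash
python3 - <<'E'
from h import *
import cv2
G=np.array([.4935,-.1004,.077])
plan(G,tilt(33,-1),3)
p,r,s=cur()
im=snapshot("scene"); a=im[160:290,280:410,::-1].copy(); cv2.imwrite("pics/s1.png",cv2.resize(a,None,fx=4.6,fy=4.6,interpolation=cv2.INTER_CUBIC))
im=snapshot("top"); a=im[185:285,310:450,::-1].copy(); cv2.imwrite("pics/t1.png",cv2.resize(a,None,fx=5.5,fy=5.5,interpolation=cv2.INTER_CUBIC))
E
```

```text
pos [ 0.4753 -0.0954  0.0965] need [ 0.0182 -0.005  -0.0195] rot [ 0.003  0.007 -0.01 ] per [0.001, 0.002, -0.003]
[[0.27, 0.85, 0.13], [0.26, 0.86, 0.13], [0.26, 0.86, 0.13]]
```

View pics/s1.png

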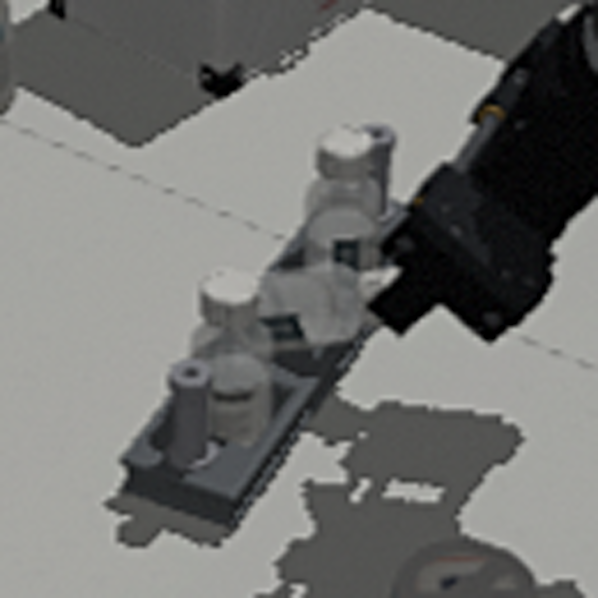

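View pics/t1.png

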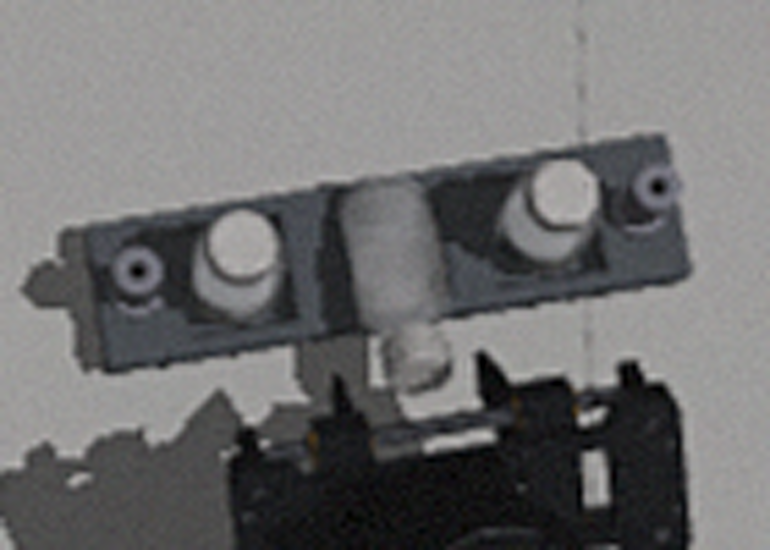

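The fingers straddle the cap: tips at (340,380) and (485,355), cap at (418,360) in the top crop. I'll advance and close.

Call:
drive_tool:
  dp:
    - [0.3, 0.9, 0.1]
    - [0.3, 0.9, 0.1]
    - [0.2, 0.9, 0.1]
    - [0, 0, 0]
  angular:
    - [0, 0, 0]
    - [0, 0.003, -0.005]
    - [0, 0.003, -0.005]
    - [0, 0, 0]
  gripper: [-0.2, -0.2, -0.2, -0.2]

```text
clock: 2.6
eef_pos: [0.4981, -0.1037, 0.0829]
eef_rot: [0.667, -0.362, 0.305, -0.575]
force: [-0.3, -0.7, -0.5]
grip_width: 0.0573
```

```bash
python3 - <<'E'
from h import *
G=np.array([.4935,-.1004,.077])
plan(G,tilt(33,-1),1)
E
```

```text
pos [ 0.4981 -0.1037  0.0829] need [-0.0046  0.0033 -0.0059] rot [-0.008  0.002  0.009] per [-0.008, 0.002, 0.009]
[[-0.4, 0.26, -0.65]]
```

Call:
drive_tool:
  dp:
    - [-0.3, 0.2, -0.6]
    - [0, 0, 0]
  angular:
    - [-0.005, 0, 0.005]
    - [0, 0, 0]
  gripper: [-0.2, -0.2]

```text
clock: 2.8
eef_pos: [0.4937, -0.1012, 0.0779]
eef_rot: [0.668, -0.363, 0.308, -0.572]
force: [0.0, 0.9, 0.4]
grip_width: 0.0568
```

```bash
python3 - <<'E'
from h import *
G=np.array([.4935,-.1004,.077])
plan(G,tilt(33,-1),1)
E
```

```text
pos [ 0.4937 -0.1012  0.0779] need [-0.0002  0.0008 -0.0009] rot [-0.003  0.002  0.004] per [-0.003, 0.002, 0.004]
[[-0.09, 0.07, -0.06]]
```

Call:
drive_tool:
  dp:
    - [0, 0, 0]
    - [0, 0, 0]
    - [0, 0, 0]
    - [0, 0, 0]
    - [0, 0, 0]
  angular:
    - [0, 0, 0]
    - [0, 0, 0]
    - [0, 0, 0]
    - [0, 0, 0]
    - [0, 0, 0]
  gripper: [0.6, 0.6, 0.6, 0.6, 0.6]
  force: 30

```text
clock: 3.3
eef_pos: [0.4937, -0.1013, 0.0787]
eef_rot: [0.668, -0.363, 0.307, -0.573]
force: [1.2, 0.3, -0.2]
grip_width: 0.0277
```

```bash
python3 - <<'E'
from h import *
p,r,s=cur(); print(s["grip_width"],s["force"])
# up 4.5cm, -x back some
plan(p+RC@[-.01,0,.045],tilt(33,-1),3)
E
```

```text
0.02772356263520958 [ 1.17435784  0.33541215 -0.22844973]
pos [ 0.4937 -0.1013  0.0787] need [-0.0099 -0.0016  0.045 ] rot [-0.004  0.002  0.005] per [-0.001, 0.001, 0.002]
[[0.01, -1.44, 0.54], [0.01, -1.44, 0.54], [0.0, -1.44, 0.54]]
```

Call:
drive_tool:
  dp:
    - [0, 0, 0]
    - [0, 0, 0]
    - [0, -0.5, 0.2]
    - [0, -1.0, 0.5]
    - [0, -1.2, 0.6]
    - [0, -1.2, 0.6]
    - [0, -1.2, 0.6]
    - [0, 0, 0]
  angular:
    - [0, 0, 0]
    - [0, 0, 0]
    - [0, 0, 0]
    - [0, 0, 0]
    - [0, 0, 0]
    - [0, 0, 0]
    - [0, 0, 0]
    - [0, 0, 0]
  gripper: [0.6, 0.6, 0.6, 0.6, 0.6, 0.6, 0.6, 0.6]

```text
clock: 4.1
eef_pos: [0.4842, -0.1014, 0.1373]
eef_rot: [0.667, -0.364, 0.309, -0.571]
force: [1.2, -0.3, -1.0]
grip_width: 0.0273
```

```bash
python3 - <<'E'
from h import *
import cv2
p,r,s=cur(); print(s["grip_width"],s["force"])
im=snapshot("scene"); a=im[140:270,280:410,::-1].copy(); cv2.imwrite("pics/s2.png",cv2.resize(a,None,fx=4.6,fy=4.6,interpolation=cv2.INTER_CUBIC))
E
```

```text
0.027299138536467097 [ 1.21676656 -0.31863028 -0.95873218]
```

View pics/s2.png

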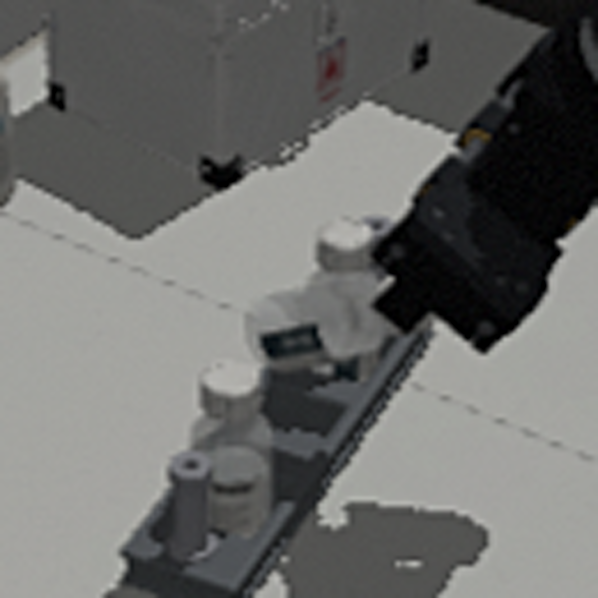

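The bottle is lifted clear and still tilted, with its base at (250,330) above the pocket. Next I raise it and turn it upright.

```bash
python3 - <<'E'
from h import *
t=tilt(-30,-1)[:,1]
tip=C0+[0,0,.148]
plan(tip-.014*t,tilt(-30,-1),14)
E
```

```text
pos [ 0.4837 -0.1011  0.1361] need [0.0762 0.0112 0.024 ] rot [-1.097e+00  1.000e-03  3.000e-03] per [-0.078, 0.0, 0.0]
[[0.01, 0.15, 0.56], [0.01, 0.11, 0.57], [0.01, 0.07, 0.57], [0.01, 0.02, 0.58], [0.01, -0.02, 0.58], [0.01, -0.07, 0.57], [0.01, -0.11, 0.56], [0.01, -0.16, 0.55], [0.01, -0.2, 0.54], [0.01, -0.24, 0.52], [0.01, -0.28, 0.5], [0.01, -0.32, 0.48], [0.01, -0.36, 0.45], [0.01, -0.39, 0.42]]
```

Call:
drive_tool:
  dp:
    - [0, 0, 0.6]
    - [0, -0.2, 0.6]
    - [0, -0.2, 0.6]
    - [0, -0.2, 0.6]
    - [0, -0.1, 0.6]
    - [0, -0.1, 0.6]
    - [0, -0.1, 0.6]
    - [0, -0.1, 0.6]
  angular:
    - [-0.07, 0, 0]
    - [-0.08, 0, 0]
    - [-0.08, 0, 0]
    - [-0.08, 0, 0]
    - [-0.08, 0, 0]
    - [-0.08, 0, 0]
    - [-0.08, 0, 0]
    - [-0.08, 0, 0]
  gripper: [0.6, 0.6, 0.6, 0.6, 0.6, 0.6, 0.6, 0.6]

```text
clock: 4.95
eef_pos: [0.5205, -0.093, 0.1516]
eef_rot: [-0.512, 0.56, -0.481, 0.438]
force: [-0.2, 0.7, -1.8]
grip_width: 0.0276
```

```bash
python3 - <<'E'
from h import *
t=tilt(-30,-1)[:,1]
tip=C0+[0,0,.148]
p,r,s=cur(); print(np.round(r,3),s["grip_width"])
plan(tip-.014*t,tilt(-30,-1),6)
E
```

```text
[[ 0.152 -0.091  0.984]
 [-0.988 -0.012  0.152]
 [-0.002 -0.996 -0.092]] 0.02756323349125842
pos [ 0.5205 -0.093   0.1516] need [0.0395 0.0031 0.0085] rot [-0.432 -0.003 -0.003] per [-0.072, -0.0, -0.0]
[[0.05, -0.2, 0.64], [0.05, -0.25, 0.63], [0.05, -0.29, 0.61], [0.05, -0.33, 0.58], [0.05, -0.38, 0.56], [0.05, -0.42, 0.53]]
```

Call:
drive_tool:
  dp:
    - [0, -0.2, 0.6]
    - [0, -0.2, 0.6]
    - [0, -0.3, 0.6]
    - [0, -0.3, 0.6]
    - [0, -0.4, 0.6]
    - [0, -0.4, 0.5]
    - [0, 0, 0]
  angular:
    - [-0.07, 0, 0]
    - [-0.07, 0, 0]
    - [-0.07, 0, 0]
    - [-0.07, 0, 0]
    - [-0.07, 0, 0]
    - [-0.07, 0, 0]
    - [0, 0, 0]
  gripper: [0.6, 0.6, 0.6, 0.6, 0.6, 0.6, 0.6]

```text
clock: 5.65
eef_pos: [0.5616, -0.0849, 0.1515]
eef_rot: [-0.378, 0.659, -0.566, 0.32]
force: [-0.4, 0.2, -1.9]
grip_width: 0.0274
```

```bash
python3 - <<'E'
from h import *
import cv2
t=tilt(-30,-1)[:,1]
tip=C0+[0,0,.148]
p,r,s=cur(); print(np.round(r,3),s["grip_width"])
plan(tip-.014*t,tilt(-30,-1),1)
im=snapshot("scene"); a=im[130:260,280:410,::-1].copy(); cv2.imwrite("pics/s3.png",cv2.resize(a,None,fx=4.6,fy=4.6,interpolation=cv2.INTER_CUBIC))
im=snapshot("top"); a=im[185:285,310:450,::-1].copy(); cv2.imwrite("pics/t3.png",cv2.resize(a,None,fx=5.5,fy=5.5,interpolation=cv2.INTER_CUBIC))
E
```

```text
[[ 0.153 -0.504  0.85 ]
 [-0.988 -0.073  0.135]
 [-0.006 -0.861 -0.509]] 0.027357736673563515
pos [ 0.5616 -0.0849  0.1515] need [-0.0017 -0.005   0.0086] rot [ 0.01   0.001 -0.007] per [0.01, 0.001, -0.007]
[[0.46, -0.62, -0.65]]
```

View pics/s3.png

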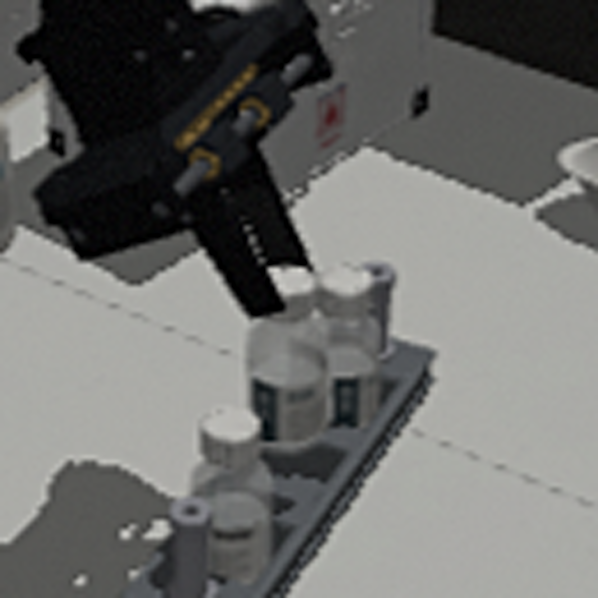

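View pics/t3.png

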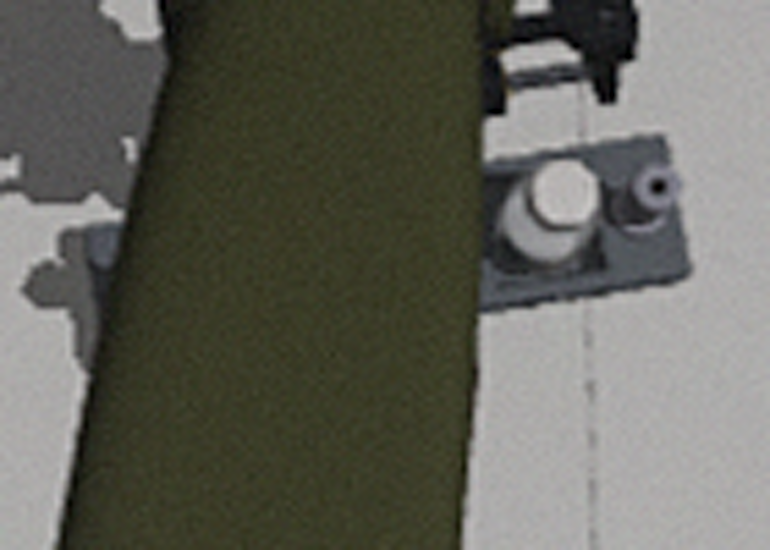

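```bash
cat >> h.py <<'E'
def overlay(img,n,off,f,base,axis,col):
    import cv2
    axis=np.array(axis)/np.linalg.norm(axis); u=np.cross(axis,[0,1,0]);u/=np.linalg.norm(u);v=np.cross(axis,u)
    for h,rad in ((0,.0215),(.063,.0215),(.081,.0165),(.098,.015)):
        pts=[]
        for a in np.linspace(0,2*np.pi,40):
            q=proj(n,np.array(base)+axis*h+rad*(u*np.cos(a)+v*np.sin(a))); pts.append((q-np.array(off)+.5)*f-.5)
        cv2.polylines(img,[np.int32(np.round(pts))],True,col,1)
def cw(x,y,z): return C0+RC@np.array([x,y,z])
E
python3 - <<'E'
from h import *
import cv2
im=cv2.imread("pics/s3.png")
overlay(im,"scene",(280,130),4.6,cw(0,.07,.007),[0,0,1],(0,255,0))
overlay(im,"scene",(280,130),4.6,cw(0,-.07,.007),[0,0,1],(0,255,0))
overlay(im,"scene",(280,130),4.6,cw(-.0036,.0048,.0535),[0,0,1],(0,0,255))
cv2.imwrite("pics/s3o.png",im)
E
```

```text
(no output)
```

View pics/s3o.png

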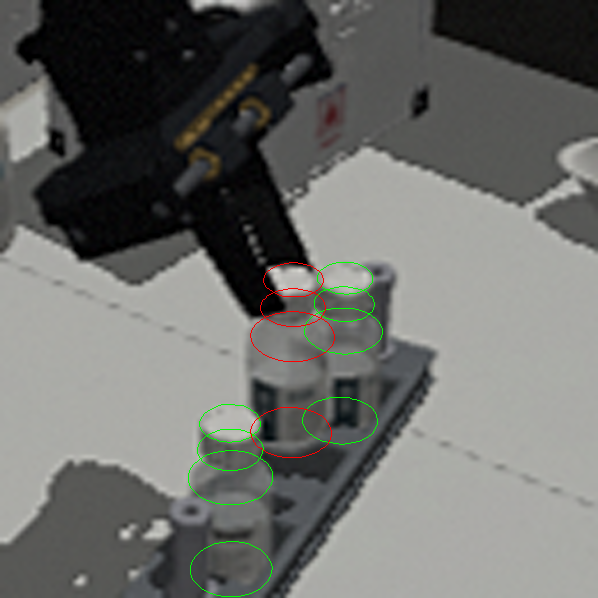

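```bash
python3 - <<'E'
from h import *
p,r,s=cur(); print(p,s["force"])
plan(np.array([.5616,-.0849,.1515-.020])+RC@[.0036,-.0048,0],tilt(-30,-1),3)
E
```

```text
[ 0.56045401 -0.08516636  0.15244821] [-0.3574197   0.24175388 -1.09841737]
pos [ 0.5605 -0.0852  0.1524] need [ 0.0054 -0.0039 -0.0209] rot [ 0.009  0.001 -0.006] per [0.003, 0.0, -0.002]
[[0.16, 0.52, 0.49], [0.16, 0.52, 0.49], [0.16, 0.52, 0.49]]
```

Call:
drive_tool:
  dp:
    - [0.16, 0.5, 0.5]
    - [0.16, 0.5, 0.5]
    - [0.16, 0.5, 0.5]
    - [0, 0, 0]
    - [0, 0, 0]
  angular:
    - [0.003, 0, -0.002]
    - [0.003, 0, -0.002]
    - [0.003, 0, -0.002]
    - [0, 0, 0]
    - [0, 0, 0]
  gripper: [0.6, 0.6, 0.6, 0.6, 0.6]

```text
clock: 6.25
eef_pos: [0.565, -0.0899, 0.1307]
eef_rot: [-0.381, 0.657, -0.562, 0.326]
force: [0.3, 0.3, -1.5]
grip_width: 0.0272
```

```bash
python3 - <<'E'
from h import *
import cv2
plan(np.array([.5616,-.0849,.1515-.020])+RC@[.0036,-.0048,0],tilt(-30,-1),1)
p,r,s=cur(); print(s["grip_width"])
tip=p+.014*r[:,1]; tc=RC.T@(tip-C0); print("tip carrier",tc)
im=snapshot("scene")[:,:,::-1]; im=cv2.resize(im[150:270,280:400],None,fx=5,fy=5,interpolation=cv2.INTER_CUBIC); cv2.imwrite("pics/s4.png",im)
overlay(im,"scene",(280,150),5,cw(tc[0]-.006,tc[1],tc[2]-.086),[0,0,1],(0,0,255))
cv2.imwrite("pics/s4o.png",im)
E
```

```text
pos [ 0.565  -0.0899  0.1307] need [0.0009 0.0008 0.0008] rot [-0.004 -0.001 -0.001] per [-0.004, -0.001, -0.001]
[[-0.06, -0.12, 0.05]]
0.027249371458958838
tip carrier [ 0.00510063 -0.00074132  0.1185358 ]
```

View pics/s4.png

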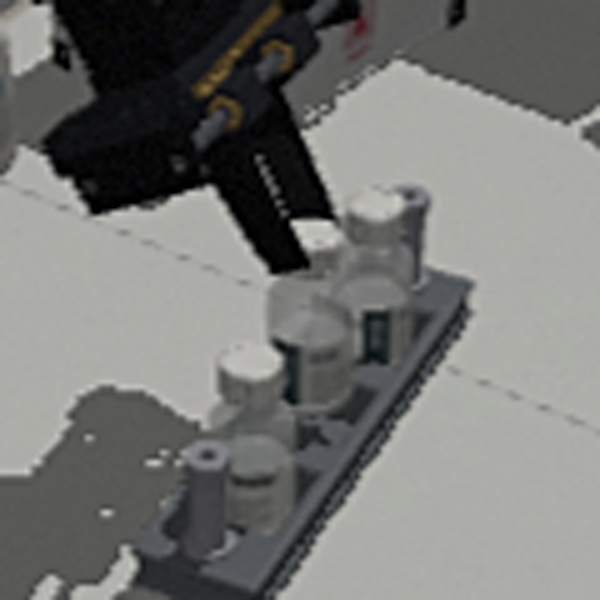

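View pics/s4o.png

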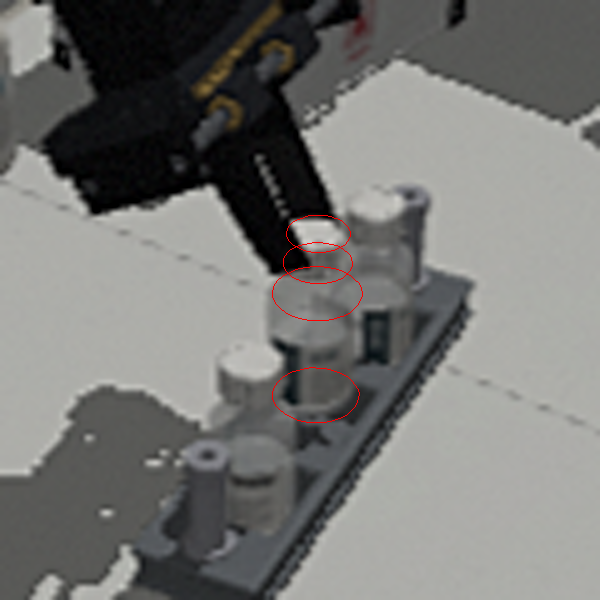

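Call:
drive_tool:
  dp:
    - [0, 0.4, 0.2]
    - [0, 0.4, 0.25]
    - [0, 0.4, 0.25]
    - [0, 0, 0]
  angular:
    - [0, 0, 0]
    - [0, 0, 0]
    - [0, 0, 0]
    - [0, 0, 0]
  gripper: [0.6, 0.6, 0.6, 0.6]

```text
clock: 6.7
eef_pos: [0.5653, -0.0898, 0.1162]
eef_rot: [-0.382, 0.657, -0.562, 0.326]
force: [-0.4, -0.4, -1.6]
grip_width: 0.027
```

```bash
python3 - <<'E'
from h import *
p,r,s=cur(); tip=p+.014*r[:,1]; print(RC.T@(tip-C0), s["force"])
plan(np.array([.566,-.0891,.116]),tilt(-30,-1),1)
E
```

```text
[ 0.00538167 -0.00073841  0.1040411 ] [-0.38017242 -0.3599     -1.64565718]
pos [ 0.5653 -0.0898  0.1162] need [ 0.0007  0.0007 -0.0002] rot [-0.005 -0.001 -0.   ] per [-0.005, -0.001, -0.0]
[[-0.06, -0.02, 0.08]]
```

Call:
drive_tool:
  dp:
    - [0, 0.35, 0.2]
    - [0, 0.35, 0.2]
    - [0, 0.2, 0.1]
    - [0, 0, 0]
  angular:
    - [0, 0, 0]
    - [0, 0, 0]
    - [0, 0, 0]
    - [0, 0, 0]
  gripper: [0.6, 0.6, 0.6, 0.6]

```text
clock: 7.1
eef_pos: [0.5652, -0.0899, 0.1058]
eef_rot: [-0.381, 0.657, -0.562, 0.326]
force: [-0.2, 0.0, 0.1]
grip_width: 0.0275
```

```bash
python3 - <<'E'
from h import *
import cv2
p,r,s=cur(); tip=p+.014*r[:,1]; tc=RC.T@(tip-C0);print(tc, s["force"])
im=snapshot("scene")[:,:,::-1]; im=cv2.resize(im[150:270,280:400],None,fx=5,fy=5,interpolation=cv2.INTER_CUBIC)
overlay(im,"scene",(280,150),5,cw(0,0,.007),[0,0,1],(0,0,255))
cv2.imwrite("pics/s5o.png",im)
E
```

```text
[ 0.00527812 -0.00075961  0.09360956] [-0.2371152   0.01394733  0.06713369]
```

View pics/s5o.png

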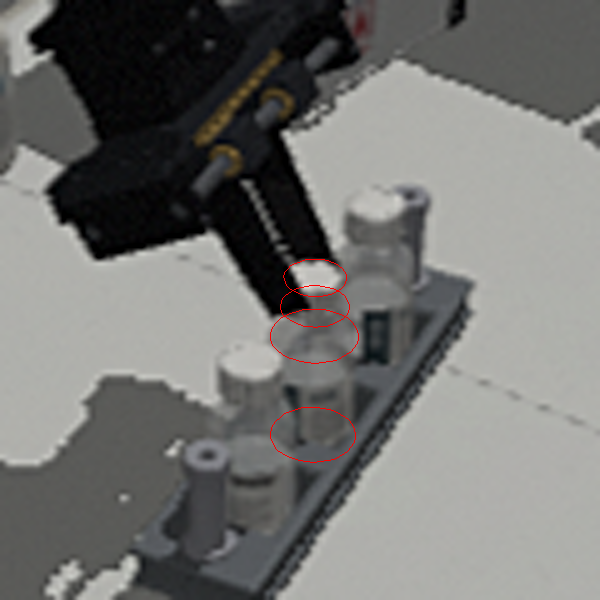

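The bottle is seated: the cap at (315,277) matches the overlay and the weight has come off the tool. Now to release and retreat.

Call:
drive_tool:
  dp:
    - [0, 0, 0]
    - [0, 0, 0]
    - [0, 0, 0]
    - [0, -0.5, 0]
    - [0, -1.5, 0]
    - [0, -2.5, 0]
    - [0, -3, 0]
    - [0, -3, 0]
  angular:
    - [0, 0, 0]
    - [0, 0, 0]
    - [0, 0, 0]
    - [0, 0, 0]
    - [0, 0, 0]
    - [0, 0, 0]
    - [0, 0, 0]
    - [0, 0, 0]
  gripper: [-0.05, -0.05, -0.05, -0.05, -0.05, -0.05, -0.05, -0.05]

```text
clock: 7.95
eef_pos: [0.6169, -0.0812, 0.1994]
eef_rot: [-0.38, 0.658, -0.564, 0.324]
force: [0.5, -0.5, -0.2]
grip_width: 0.0499
```

```bash
python3 - <<'E'
from h import *
import cv2
p,r,s=cur(); print(s["grip_width"],s["joint_positions"])
im=snapshot("scene")[:,:,::-1]; im=cv2.resize(im[150:270,280:400],None,fx=5,fy=5,interpolation=cv2.INTER_CUBIC)
cv2.imwrite("pics/s6.png",im)
E
```

```text
0.04993646368373058 [-0.15039308  0.3956481   1.43856749 -0.1541118   1.80987479  1.26702883]
```

View pics/s6.png

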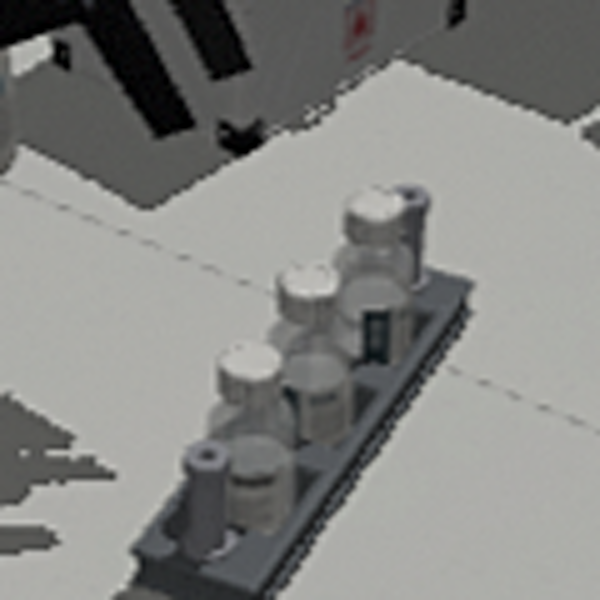

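```bash
cat >> h.py <<'E'
def down(angdeg): a=np.radians(angdeg); return toolR([0,0,-1],[np.cos(a),np.sin(a),0])
E
python3 - <<'E'
from h import *
plan([.5083,.2245,.17],down(-82.1),10)
E
```

```text
pos [ 0.6207 -0.0813  0.2049] need [-0.1124  0.3058 -0.0349] rot [0.516 0.017 0.006] per [0.052, 0.002, 0.001]
[[-3.2, 0.62, -0.38], [-3.19, 0.6, -0.42], [-3.19, 0.58, -0.46], [-3.19, 0.55, -0.49], [-3.19, 0.53, -0.52], [-3.19, 0.5, -0.56], [-3.19, 0.47, -0.59], [-3.19, 0.45, -0.62], [-3.19, 0.41, -0.64], [-3.18, 0.38, -0.67]]
```

Call:
drive_tool:
  dp:
    - [-3.2, 0.3, -0.4]
    - [-3.2, 0.3, -0.4]
    - [-3.2, 0.4, -0.4]
    - [-3.2, 0.4, -0.5]
    - [-3.2, 0.5, -0.5]
    - [-3.2, 0.5, -0.5]
    - [-3.2, 0.5, -0.6]
    - [-3.2, 0.4, -0.6]
  angular:
    - [0.055, 0.002, 0]
    - [0.055, 0.002, 0]
    - [0.055, 0.002, 0]
    - [0.055, 0.002, 0]
    - [0.055, 0.002, 0]
    - [0.055, 0.002, 0]
    - [0.055, 0.002, 0]
    - [0.055, 0.002, 0]
  gripper: [0, 0, 0, 0, 0, 0, 0, 0]

```text
clock: 8.8
eef_pos: [0.5449, 0.171, 0.1949]
eef_rot: [-0.52, 0.544, -0.472, 0.459]
force: [-0.0, 0.6, -0.9]
grip_width: 0.0475
```

```bash
python3 - <<'E'
from h import *
plan([.5083,.2245,.12],down(-82.1),4)
E
```

```text
pos [0.5449 0.171  0.1949] need [-0.0366  0.0535 -0.0749] rot [ 0.037 -0.005  0.008] per [0.009, -0.001, 0.002]
[[-1.46, 1.89, -0.66], [-1.46, 1.88, -0.68], [-1.46, 1.88, -0.69], [-1.45, 1.88, -0.71]]
```

Call:
drive_tool:
  dp:
    - [-1.4, 1.9, -0.7]
    - [-1.4, 1.9, -0.7]
    - [-1.4, 1.9, -0.7]
    - [-1.2, 1.7, -0.6]
    - [0, 0, 0]
    - [0, 0, 0]
  angular:
    - [0.01, 0, 0.002]
    - [0.01, 0, 0.002]
    - [0.01, 0, 0.002]
    - [0.007, 0, 0.002]
    - [0, 0, 0]
    - [0, 0, 0]
  gripper: [0, 0, 0, 0, 0, 0]

```text
clock: 9.4
eef_pos: [0.5092, 0.2278, 0.1276]
eef_rot: [0.538, -0.53, 0.461, -0.466]
force: [0.6, -0.7, 1.7]
grip_width: 0.0475
```

```bash
python3 - <<'E'
from h import *
import cv2
plan([.5083,.2245,.09],down(-82.1),2)
im=snapshot("scene")[:,:,::-1]; cv2.imwrite("pics/s7.png",cv2.resize(im[230:380,200:350],None,fx=4,fy=4,interpolation=cv2.INTER_CUBIC))
im=snapshot("top")[:,:,::-1]; cv2.imwrite("pics/t7.png",cv2.resize(im[180:320,200:440],None,fx=3.3,fy=3.3,interpolation=cv2.INTER_CUBIC))
E
```

```text
pos [0.5092 0.2278 0.1276] need [-0.0009 -0.0033 -0.0376] rot [-0.014  0.003 -0.003] per [-0.007, 0.002, -0.001]
[[0.16, 1.88, -0.1], [0.16, 1.88, -0.08]]
```

View pics/s7.png

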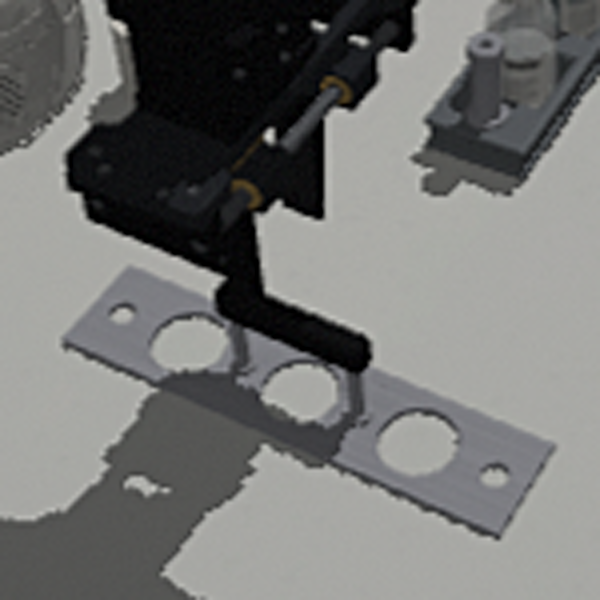

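View pics/t7.png

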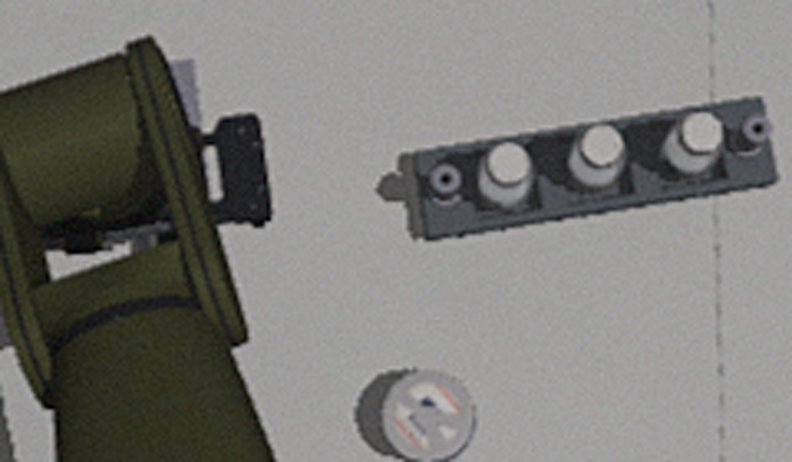

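The top view shows the three caps in line at (508,163), (602,147) and (698,132), so the middle bottle stands centred. The fingers are over the bar. Descending now.

Call:
drive_tool:
  dp:
    - [0.2, 1.9, -0.1]
    - [0.15, 1.9, -0.1]
    - [0, 1.9, 0]
    - [0, 1.9, 0]
    - [0, 0, 0]
    - [0, 0, 0]
  angular:
    - [-0.007, 0.002, -0.001]
    - [-0.007, 0.002, -0.001]
    - [0, 0, 0]
    - [0, 0, 0]
    - [0, 0, 0]
    - [0, 0, 0]
  gripper: [0, 0, 0, 0, 0, 0]

```text
clock: 10.1
eef_pos: [0.5108, 0.2209, 0.0464]
eef_rot: [-0.532, 0.532, -0.466, 0.466]
force: [-0.4, 0.0, 0.4]
grip_width: 0.0477
```

```bash
python3 - <<'E'
from h import *
import cv2
plan([.5083,.2245,.049],down(-82.1),1)
im=snapshot("scene")[:,:,::-1]; cv2.imwrite("pics/s8.png",cv2.resize(im[260:370,210:350],None,fx=5,fy=5,interpolation=cv2.INTER_CUBIC))
E
```

```text
pos [0.5108 0.2209 0.0464] need [-0.0025  0.0036  0.0026] rot [ 0.    -0.007 -0.   ] per [0.0, -0.007, -0.0]
[[-0.39, -0.26, -0.2]]
```

View pics/s8.png

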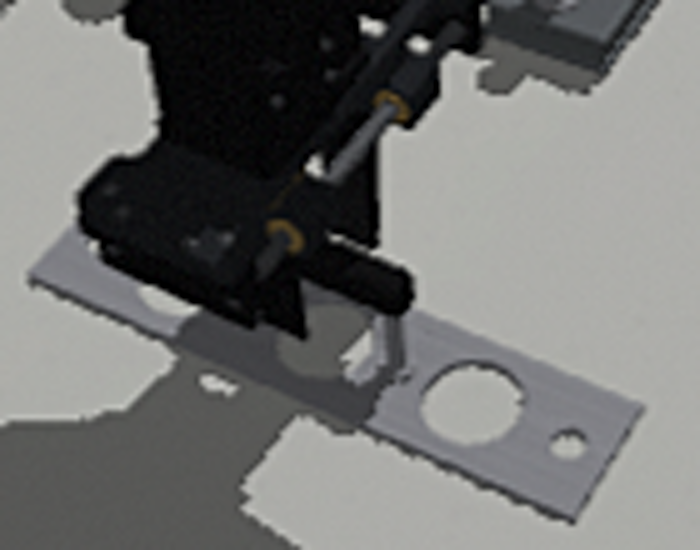

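Call:
drive_tool:
  dp:
    - [-0.4, -0.3, -0.2]
    - [0, 0, 0]
    - [0, 0, 0]
    - [0, 0, 0]
    - [0, 0, 0]
    - [0, 0, 0]
    - [0, 0, 0]
    - [0, 0, 0]
  angular:
    - [0, -0.007, 0]
    - [0, 0, 0]
    - [0, 0, 0]
    - [0, 0, 0]
    - [0, 0, 0]
    - [0, 0, 0]
    - [0, 0, 0]
    - [0, 0, 0]
  gripper: [0, 0, 0.9, 0.9, 0.9, 0.9, 0.9, 0.9]
  force: 50

```text
clock: 10.95
eef_pos: [0.5103, 0.2257, 0.0534]
eef_rot: [0.535, -0.532, 0.463, -0.465]
force: [-0.3, -0.6, 0.0]
grip_width: 0.0136
```

```bash
python3 - <<'E'
from h import *
p,r,s=cur(); print(p,np.round(r,3),s["grip_width"],s["force"])
E
```

```text
[0.51025471 0.22565597 0.05342251] [[ 0.139  0.006  0.99 ]
 [-0.99   0.002  0.139]
 [-0.001 -1.     0.006]] 0.013608857622887997 [-0.30227527 -0.62716835  0.03226722]
```

Call:
drive_tool:
  dp:
    - [0, -1, 0]
    - [0, -2, 0]
    - [0, -2.5, 0]
    - [0, -2.5, 0]
    - [0, -2.5, 0]
    - [0, -2.5, 0]
    - [0, -1, 0]
    - [0, 0, 0]
  angular:
    - [0, 0, 0]
    - [0, 0, 0]
    - [0, 0, 0]
    - [0, 0, 0]
    - [0, 0, 0]
    - [0, 0, 0]
    - [0, 0, 0]
    - [0, 0, 0]
  gripper: [0.9, 0.9, 0.9, 0.9, 0.9, 0.9, 0.9, 0.9]

```text
clock: 11.75
eef_pos: [0.5042, 0.2235, 0.1933]
eef_rot: [-0.531, 0.536, -0.466, 0.462]
force: [0.0, 0.4, -4.3]
grip_width: 0.0139
```

```bash
python3 - <<'E'
from h import *
import cv2
p,r,s=cur(); print(s["grip_width"],s["force"])
plan([.553,-.091,.205],down(8.95),20)
im=snapshot("scene")[:,:,::-1]; cv2.imwrite("pics/s9.png",cv2.resize(im[200:370,180:380],None,fx=3.5,fy=3.5,interpolation=cv2.INTER_CUBIC))
E
```

```text
0.013878952750936514 [ 0.01107832  0.43838499 -4.25936252]
pos [0.5042 0.2235 0.1933] need [ 0.0488 -0.3145  0.0117] rot [ 0.009 -1.588 -0.006] per [0.0, -0.079, -0.0]
[[1.59, -0.06, 0.02], [1.59, -0.06, -0.1], [1.58, -0.06, -0.23], [1.55, -0.05, -0.35], [1.52, -0.05, -0.47], [1.48, -0.05, -0.59], [1.43, -0.05, -0.71], [1.36, -0.05, -0.82], [1.3, -0.05, -0.93], [1.22, -0.05, -1.03], [1.13, -0.05, -1.12], [1.04, -0.05, -1.2], [0.94, -0.05, -1.28], [0.84, -0.05, -1.35], [0.73, -0.06, -1.42], [0.61, -0.06, -1.47], [0.49, -0.06, -1.51], [0.37, -0.06, -1.55], [0.25, -0.06, -1.57], [0.12, -0.06, -1.59]]
```

View pics/s9.png

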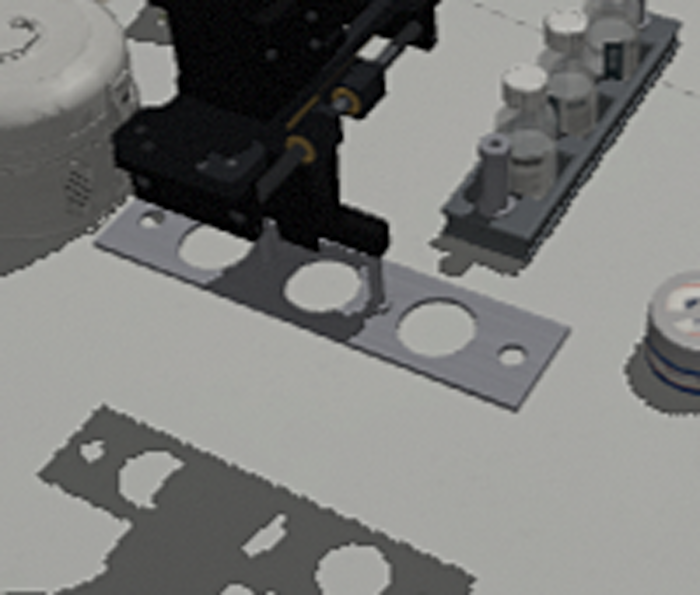

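```bash
python3 - <<'E'
from h import *
p,r,s=cur()
for z in (0.05,.1,.15): print(ray("top",280,115,z))
for z in (.135,.14,.145):
    a=ray("scene",*cr(511,355,3.5,180,200),z); b=ray("scene",*cr(152,219,3.5,180,200),z)
    m=(a+b)/2; d=b-a
    print(z,a,b,np.linalg.norm(d),"mid-tcp tool",r.T@(m-[p[0],p[1],z]), "ang rel", np.degrees(np.arctan2(d[1],d[0])))
print("tool z axis ang",np.degrees(np.arctan2(r[1,2],r[0,2])),p)
E
```

```text
[0.84276506 0.15559318 0.05      ]
[0.82438593 0.15129787 0.1       ]
[0.8060068  0.14700256 0.15      ]
0.135 [0.39252642 0.20060342 0.135     ] [0.61792969 0.23482962 0.135     ] 0.22798698656560698 mid-tcp tool [5.83300556e-03 3.94166249e-06 5.58170366e-04] ang rel 8.634083129596759
0.14 [0.38987614 0.20418403 0.14      ] [0.61346975 0.23813545 0.14      ] 0.22615658519599288 mid-tcp tool [ 1.93072353e-03  2.98882763e-05 -2.48586265e-03] ang rel 8.634083129596782
0.145 [0.38722585 0.20776465 0.145     ] [0.60900981 0.24144128 0.145     ] 0.22432618382637864 mid-tcp tool [-1.97155849e-03  5.58348900e-05 -5.52989567e-03] ang rel 8.634083129596771
tool z axis ang 7.9574881430041 [0.50386772 0.22341608 0.19244576]
```

Call:
drive_tool:
  dp:
    - [1.2, -0.1, 0]
    - [1.6, -0.1, -0.1]
    - [1.6, -0.1, -0.2]
    - [1.55, -0.1, -0.35]
    - [1.5, -0.1, -0.5]
    - [1.5, -0.1, -0.6]
    - [1.4, -0.1, -0.7]
    - [1.4, -0.1, -0.8]
  angular:
    - [0, -0.06, 0]
    - [0, -0.08, 0]
    - [0, -0.08, 0]
    - [0, -0.08, 0]
    - [0, -0.08, 0]
    - [0, -0.08, 0]
    - [0, -0.08, 0]
    - [0, -0.08, 0]
  gripper: [0.9, 0.9, 0.9, 0.9, 0.9, 0.9, 0.9, 0.9]

```text
clock: 12.6
eef_pos: [0.5136, 0.0968, 0.1823]
eef_rot: [-0.646, 0.661, -0.281, 0.258]
force: [0.1, 0.4, -3.1]
grip_width: 0.0137
```

```bash
python3 - <<'E'
from h import *
plan([.553,-.091,.205],down(8.95),12)
E
```

```text
pos [0.5136 0.0968 0.1823] need [ 0.0394 -0.1878  0.0227] rot [ 0.02  -0.939 -0.036] per [0.002, -0.078, -0.003]
[[1.33, -0.19, -0.88], [1.26, -0.19, -0.99], [1.18, -0.19, -1.08], [1.09, -0.18, -1.17], [1.0, -0.18, -1.25], [0.9, -0.18, -1.32], [0.79, -0.18, -1.39], [0.68, -0.18, -1.45], [0.57, -0.18, -1.5], [0.45, -0.18, -1.54], [0.33, -0.18, -1.57], [0.21, -0.19, -1.59]]
```

Call:
drive_tool:
  dp:
    - [1.3, -0.5, -0.9]
    - [1.25, -0.5, -1.0]
    - [1.2, -0.5, -1.1]
    - [1.1, -0.5, -1.2]
    - [1.0, -0.4, -1.25]
    - [0.9, -0.4, -1.3]
    - [0.8, -0.3, -1.4]
    - [0.7, -0.3, -1.4]
  angular:
    - [0.002, -0.078, -0.003]
    - [0.002, -0.078, -0.003]
    - [0.002, -0.078, -0.003]
    - [0.002, -0.078, -0.003]
    - [0.002, -0.078, -0.003]
    - [0.002, -0.078, -0.003]
    - [0.002, -0.078, -0.003]
    - [0.002, -0.078, -0.003]
  gripper: [0.9, 0.9, 0.9, 0.9, 0.9, 0.9, 0.9, 0.9]

```text
clock: 13.4
eef_pos: [0.5326, -0.0329, 0.1965]
eef_rot: [-0.704, 0.707, -0.062, 0.032]
force: [0.0, 0.1, -4.5]
grip_width: 0.0138
```

```bash
python3 - <<'E'
from h import *
plan([.553,-.091,.205],down(8.95),4)
E
```

```text
pos [ 0.5326 -0.0329  0.1965] need [ 0.0204 -0.0581  0.0085] rot [ 0.002 -0.288 -0.043] per [0.0, -0.072, -0.011]
[[0.69, -0.23, -1.37], [0.59, -0.22, -1.42], [0.49, -0.22, -1.46], [0.38, -0.21, -1.49]]
```

Call:
drive_tool:
  dp:
    - [0.7, -0.4, -1.4]
    - [0.6, -0.4, -1.4]
    - [0.5, -0.3, -1.4]
    - [0.4, -0.2, -1.3]
    - [0, 0, 0]
    - [0, 0, 0]
  angular:
    - [0, -0.072, -0.011]
    - [0, -0.072, -0.011]
    - [0, -0.072, -0.011]
    - [0, -0.068, -0.01]
    - [0, 0, 0]
    - [0, 0, 0]
  gripper: [0.9, 0.9, 0.9, 0.9, 0.9, 0.9]

```text
clock: 14.0
eef_pos: [0.5479, -0.0909, 0.1952]
eef_rot: [0.707, -0.703, -0.049, 0.063]
force: [-0.4, -0.1, -4.0]
grip_width: 0.0135
```

```bash
python3 - <<'E'
from h import *
import cv2
plan([.553,-.091,.19],down(8.95),1)
im=snapshot("scene")[:,:,::-1]; cv2.imwrite("pics/s10.png",cv2.resize(im[130:280,260:430],None,fx=4.5,fy=4,interpolation=cv2.INTER_CUBIC)); cv2.imwrite("pics/raw10.png",im)
im=snapshot("top")[:,:,::-1]; cv2.imwrite("pics/t10.png",cv2.resize(im[185:285,310:450],None,fx=5.5,fy=5.5,interpolation=cv2.INTER_CUBIC))
E
```

```text
pos [ 0.5479 -0.0909  0.1952] need [ 0.0051 -0.0001 -0.0052] rot [-0.007  0.003 -0.019] per [-0.007, 0.003, -0.019]
[[0.51, 0.51, -0.1]]
```

View pics/s10.png

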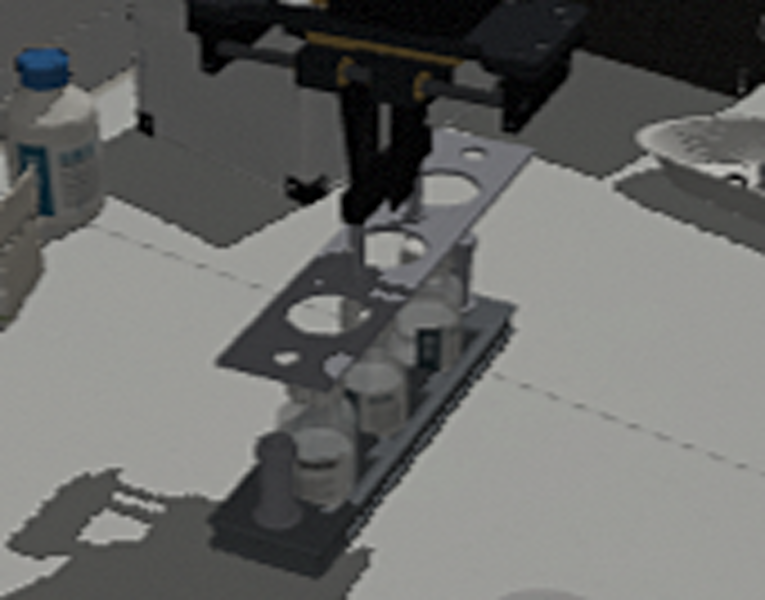

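View pics/t10.png

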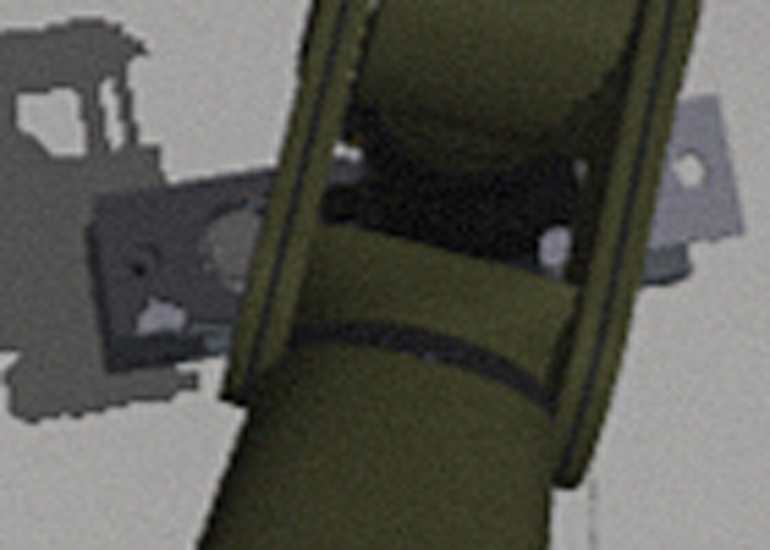

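```bash
cat >> h.py <<'E'
def tri(obs):
    A=[];b=[]
    for n,u,v in obs:
        c=camera_model(n);K=np.array(c["K"]);V=np.array(c["view"]);M=K@V[:3]
        for k,val in ((0,u),(1,v)):
            row=val*M[2]-M[k]; A.append(row[:3]); b.append(-row[3])
    x,res,_,_=np.linalg.lstsq(np.array(A),np.array(b),rcond=None); return x
E
python3 - <<'E'
from h import *
S=lambda x,y:("scene",(x+.5)/4.5-.5+260,(y+.5)/4-.5+130)
T=lambda x,y:("top",)+cr(x,y,5.5,310,185)
L=tri([S(287,358),T(146,262)]);R=tri([S(474,154),T(688,170)])
p,r,s=cur()
print(L,R,np.linalg.norm(L-R),"mid",(L+R)/2,"tcp",p,"tool",r.T@((L+R)/2-p), "ang",np.degrees(np.arctan2(-(L-R)[0],(L-R)[1])),"toolz ang",np.degrees(np.arctan2(r[1,0],r[0,0])))
for z in (.139,.143):
  l,q=ray(*T(146,262),z),ray(*T(688,170),z);print("top",z,l,q,(l+q)/2,np.linalg.norm(l-q))
  l,q=ray(*S(287,358),z),ray(*S(474,154),z);print("sc",z,l,q,(l+q)/2,np.linalg.norm(l-q))
E
```

```text
[0.53012519 0.01837031 0.14320182] [ 0.56670674 -0.2068145   0.14369655] 0.22813735472667931 mid [ 0.54841597 -0.0942221   0.14344918] tcp [ 0.54804554 -0.09061535  0.19551676] tool [ 0.0007759   0.05203657 -0.00397135] ang 9.227162397718969 toolz ang 9.223877486680328
top 0.139 [0.53107129 0.01847927 0.139     ] [ 0.56850621 -0.20718847  0.139     ] [ 0.54978875 -0.0943546   0.139     ] 0.2287516143052319
sc 0.139 [0.53283138 0.01389184 0.139     ] [ 0.5688257  -0.21388265  0.139     ] [ 0.55082854 -0.0999954   0.139     ] 0.2306009676822843
top 0.143 [0.53040518 0.01850886 0.143     ] [ 0.56773218 -0.20650834  0.143     ] [ 0.54906868 -0.09399974  0.143     ] 0.22809218933521974
sc 0.143 [0.52979047 0.01798182 0.143     ] [ 0.56555211 -0.20832025  0.143     ] [ 0.54767129 -0.09516922  0.143     ] 0.22911028302623215
```

Call:
drive_tool:
  dp:
    - [0.3, 0.5, 0.1]
    - [0.25, 0.8, 0.15]
    - [0, 0.8, 0]
    - [0, 0.4, 0]
    - [0, 0, 0]
    - [0, 0, 0]
  angular:
    - [0, 0.002, -0.01]
    - [0, 0.002, -0.009]
    - [0, 0, 0]
    - [0, 0, 0]
    - [0, 0, 0]
    - [0, 0, 0]
  gripper: [0.9, 0.9, 0.9, 0.9, 0.9, 0.9]

```text
clock: 14.7
eef_pos: [0.5522, -0.0844, 0.1666]
eef_rot: [0.708, -0.702, -0.055, 0.056]
force: [0.2, -0.0, -2.9]
grip_width: 0.0138
```

```bash
python3 - <<'E'
from h import *
import cv2
plan([.553,-.0875,.17],down(8.95),1)
im=snapshot("scene")[:,:,::-1]; cv2.imwrite("pics/s11.png",cv2.resize(im[145:265,290:410],None,fx=5,fy=5,interpolation=cv2.INTER_CUBIC))
im=snapshot("top")[:,:,::-1]; cv2.imwrite("pics/t11.png",cv2.resize(im[185:285,310:450],None,fx=5.5,fy=5.5,interpolation=cv2.INTER_CUBIC))
E
```

```text
pos [ 0.5522 -0.0844  0.1666] need [ 0.0008 -0.0031  0.0034] rot [-0.008  0.001 -0.001] per [-0.008, 0.001, -0.001]
[[0.03, -0.34, -0.32]]
```

View pics/s11.png

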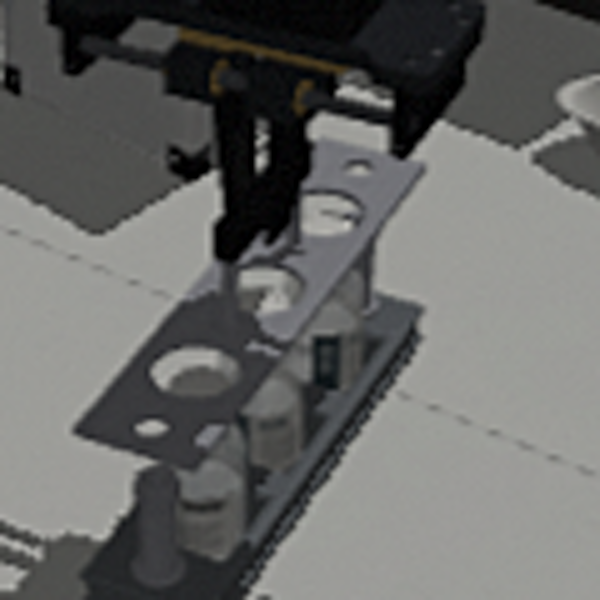

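View pics/t11.png

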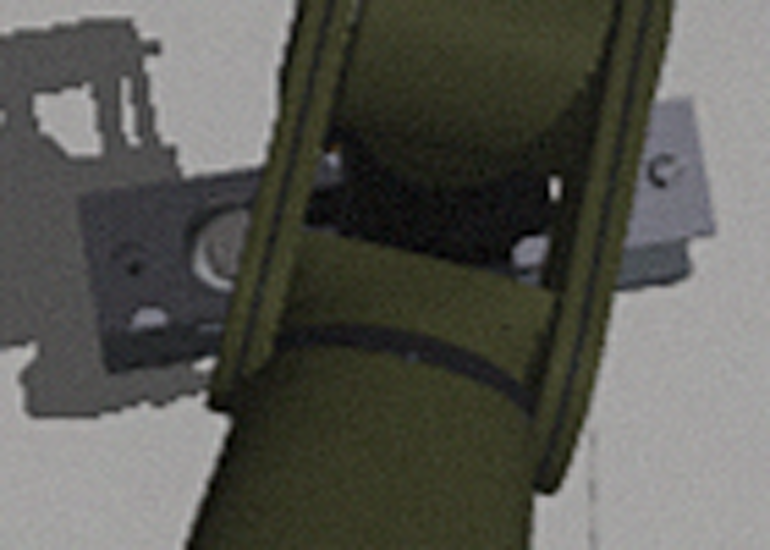

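```bash
python3 - <<'E'
from h import *
S=lambda x,y:("scene",)+cr(x,y,5,290,145)
T=lambda x,y:("top",)+cr(x,y,5.5,310,185)
L=tri([S(151,428),T(132,263)]);R=tri([S(358,168),T(665,170)])
p,r,s=cur()
print(L,R,np.linalg.norm(L-R),"mid",(L+R)/2,"tcp",p,"tool",r.T@((L+R)/2-p))
z=.114
l,q=ray(*T(132,263),z),ray(*T(665,170),z);print("top",z,l,q,(l+q)/2,np.linalg.norm(l-q),(l-q)[0]/(l-q)[1])
l,q=ray(*S(151,428),z),ray(*S(358,168),z);print("sc",z,l,q,(l+q)/2,np.linalg.norm(l-q))
E
python3 - <<'E'
import cv2
im=cv2.imread("pics/t11.png")
a=cv2.resize(im[220:310,90:190],(400,360)); b=cv2.resize(im[130:220,615:715],(400,360)); import numpy as np
cv2.imwrite("pics/t11z.png",cv2.convertScaleAbs(np.hstack([a,b]),alpha=2))
E
```

```text
[0.53508662 0.02429405 0.11361521] [ 0.57273281 -0.20196132  0.11420035] 0.22936667638151106 mid [ 0.55390972 -0.08883364  0.11390778] tcp [ 0.55231751 -0.08451196  0.16689219] tool [ 0.00091955  0.05294586 -0.0049447 ]
top 0.114 [0.53484292 0.02419213 0.114     ] [ 0.57340009 -0.20169088  0.114     ] [ 0.5541215  -0.08874938  0.114     ] 0.2291501528085691 -0.1706953333072073
sc 0.114 [0.53515922 0.02480247 0.114     ] [ 0.57167742 -0.20261977  0.114     ] [ 0.55341832 -0.08890865  0.114     ] 0.23033552810886357
```

View pics/t11z.png

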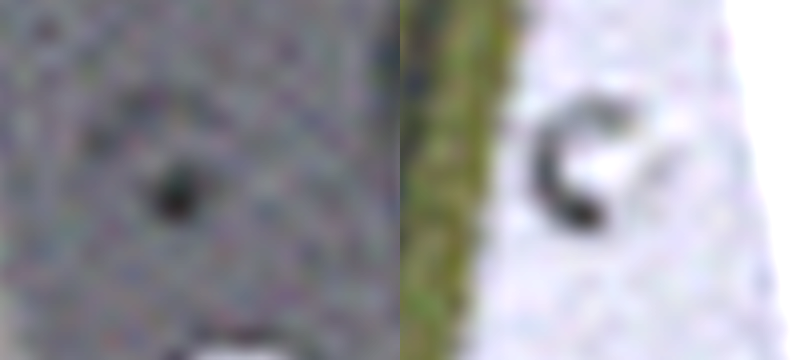

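Call:
drive_tool:
  dp:
    - [-0.08, 0.2, -0.24]
    - [0, 0, 0]
    - [0, 0, 0]
  angular:
    - [-0.003, 0.006, 0]
    - [0, 0, 0]
    - [0, 0, 0]
  gripper: [0.9, 0.9, 0.9]

```text
clock: 15.1
eef_pos: [0.5525, -0.0875, 0.1658]
eef_rot: [0.707, -0.704, -0.054, 0.053]
force: [-0.3, -0.1, -3.7]
grip_width: 0.0133
```

```bash
python3 - <<'E'
from h import *
plan([.552,-.087,.149],down(8.6),1)
E
```

```text
pos [ 0.5525 -0.0875  0.1658] need [-0.0005  0.0005 -0.0168] rot [-0.004  0.001  0.001] per [-0.004, 0.001, 0.001]
[[-0.04, 1.68, 0.05]]
```

Position is as intended. Now lowering in small steps.

Call:
drive_tool:
  dp:
    - [0, 0.3, 0]
    - [0, 0.4, 0]
    - [0, 0.4, 0]
    - [0, 0, 0]
    - [0, 0, 0]
  angular:
    - [0, 0, 0]
    - [0, 0, 0]
    - [0, 0, 0]
    - [0, 0, 0]
    - [0, 0, 0]
  gripper: [0.9, 0.9, 0.9, 0.9, 0.9]

```text
clock: 15.6
eef_pos: [0.5524, -0.0876, 0.1538]
eef_rot: [0.707, -0.704, -0.053, 0.053]
force: [-0.4, -0.7, -3.6]
grip_width: 0.0137
```

```bash
python3 - <<'E'
from h import *
import cv2
plan([.552,-.087,.149],down(8.6),1)
print(cur()[2]["force"])
im=snapshot("scene")[:,:,::-1]; cv2.imwrite("pics/s12.png",cv2.resize(im[145:265,290:410],None,fx=5,fy=5,interpolation=cv2.INTER_CUBIC))
im=snapshot("top")[:,:,::-1]; cv2.imwrite("pics/t12.png",cv2.convertScaleAbs(cv2.resize(im[185:285,310:450],None,fx=5.5,fy=5.5,interpolation=cv2.INTER_CUBIC),alpha=1.7))
E
```

```text
pos [ 0.5524 -0.0876  0.1538] need [-0.0004  0.0006 -0.0048] rot [-0.004  0.     0.001] per [-0.004, 0.0, 0.001]
[[-0.04, 0.48, 0.06]]
[-0.39539151 -0.68160733 -3.62927903]
```

View pics/s12.png

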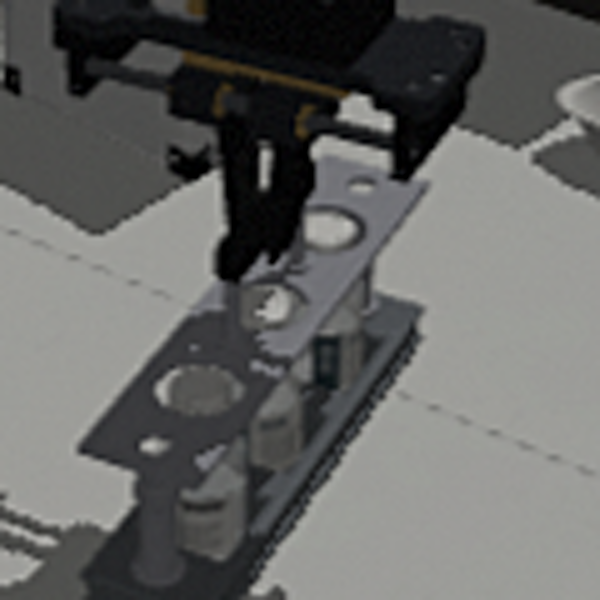

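View pics/t12.png

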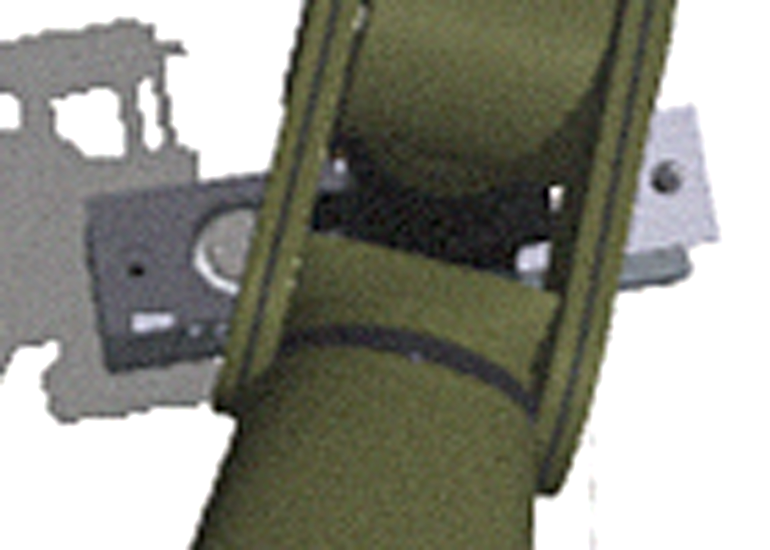

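```bash
python3 - <<'E'
from h import *
S=lambda x,y:("scene",)+cr(x,y,5,290,145)
T=lambda x,y:("top",)+cr(x,y,5.5,310,185)
R=tri([S(361,185),T(667,178)]); p,r,s=cur(); print(R,p,"R expected post (top .5724,-.2035; sc .5699,-.2062)")
for z in (.099,.102,.104):
  print("top",z,ray(*T(667,178),z), "sc",ray(*S(155,445),z),ray(*S(361,185),z))
E
python3 - <<'E'
import cv2,numpy as np
im=cv2.imread("pics/t12.png")
a=cv2.resize(im[225:315,85:185],(400,360)); b=cv2.resize(im[130:220,615:715],(400,360))
a=cv2.convertScaleAbs(a,alpha=3,beta=-220)
cv2.imwrite("pics/t12z.png",np.hstack([a,b]))
im=cv2.imread("pics/s12.png")
a=cv2.resize(im[400:490,105:205],(400,360)); b=cv2.resize(im[140:230,310:410],(400,360))
cv2.imwrite("pics/s12z.png",np.hstack([a,b]))
E
```

```text
[ 0.57160833 -0.20446934  0.10291716] [ 0.55243674 -0.08759228  0.15384821] R expected post (top .5724,-.2035; sc .5699,-.2062)
top 0.099 [ 0.57281636 -0.2048896   0.099     ] sc [0.53764114 0.018917   0.099     ] [ 0.57376418 -0.20985296  0.099     ]
top 0.102 [ 0.57224304 -0.20439862  0.102     ] sc [0.53547703 0.02177535 0.102     ] [ 0.57143557 -0.20595283  0.102     ]
top 0.104 [ 0.57186083 -0.20407131  0.104     ] sc [0.53403429 0.02368091 0.104     ] [ 0.56988317 -0.20335273  0.104     ]
```

View pics/t12z.png

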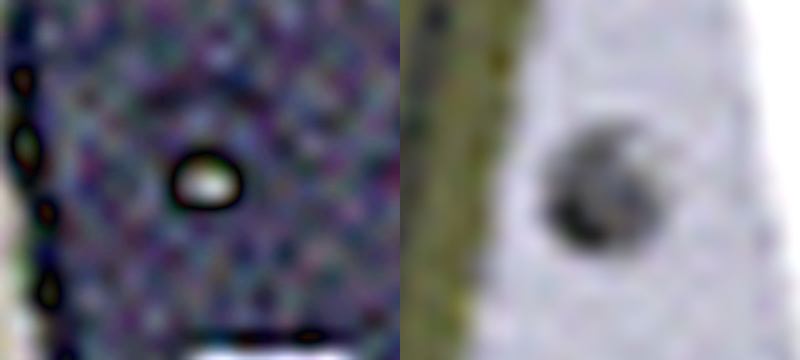

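View pics/s12z.png

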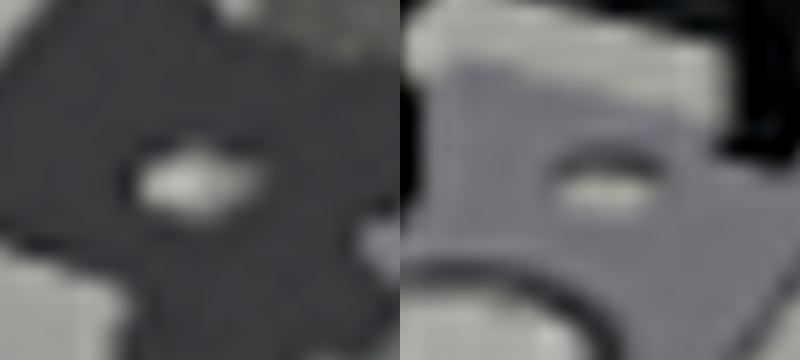

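```bash
python3 - <<'E'
from h import *
for P in ([.5369,.0215],[.5724,-.2035]):
    print("parallax top aligned", proj("top",[*P,.083])-proj("top",[*P,.1015]), "px/m", proj("top",[P[0]+.001,P[1],.1])-proj("top",[*P,.1]), proj("top",[P[0],P[1]+.001,.1])-proj("top",[*P,.1]))
T=lambda x,y:("top",)+cr(x,y,5.5,310,185)
S=lambda x,y:("scene",)+cr(x,y,5,290,145)
z=.1015
l,q=ray(*T(136.3,265.5),z),ray(*T(667,176.5),z);print("top",l,q,(l+q)/2,np.linalg.norm(l-q),np.degrees(np.arctan2(-(l-q)[0],(l-q)[1])))
l,q=ray(*S(154,445.5),z),ray(*S(361,184.5),z);print("sc",l,q,(l+q)/2,np.linalg.norm(l-q),np.degrees(np.arctan2(-(l-q)[0],(l-q)[1])))
E
```

```text
parallax top aligned [-0.03106533  1.28258987] px/m [-0.00285789 -0.42178799] [-0.42757177  0.00252138]
parallax top aligned [-1.22174226  1.46884892] px/m [-0.01274559 -0.41808264] [-0.42488112  0.00241861]
top [0.53583384 0.0223324  0.1015    ] [ 0.57299014 -0.20450008  0.1015    ] [ 0.55441199 -0.09108384  0.1015    ] 0.22985553424056246 9.302719312413597
sc [0.53599815 0.02183338 0.1015    ] [ 0.57207022 -0.20699263  0.1015    ] [ 0.55403419 -0.09257963  0.1015    ] 0.23165176401721974 8.958368995547607
```

Call:
drive_tool:
  dp:
    - [-0.05, 0.3, -0.03]
    - [0, 0.25, 0]
    - [0, 0, 0]
    - [0, 0, 0]
    - [0, 0, 0]
  angular:
    - [-0.002, 0.002, 0]
    - [0, 0, 0]
    - [0, 0, 0]
    - [0, 0, 0]
    - [0, 0, 0]
  gripper: [0.9, 0.9, 0.9, 0.9, 0.9]

```text
clock: 16.2
eef_pos: [0.5521, -0.088, 0.1482]
eef_rot: [0.706, -0.705, -0.053, 0.052]
force: [0.0, 0.4, -3.0]
grip_width: 0.0136
```

```bash
python3 - <<'E'
from h import *
import cv2
plan([.552,-.0875,.149],down(8.6),1)
print(cur()[2]["force"])
im=snapshot("scene")[:,:,::-1]; cv2.imwrite("pics/s13.png",cv2.resize(im[165:265,290:390],None,fx=6,fy=6,interpolation=cv2.INTER_CUBIC))
im=snapshot("top")[:,:,::-1]; im=cv2.convertScaleAbs(cv2.resize(im[185:285,310:450],None,fx=5.5,fy=5.5,interpolation=cv2.INTER_CUBIC),alpha=1.7)
a=cv2.resize(im[225:315,85:185],(400,360)); b=cv2.resize(im[130:220,615:715],(400,360))
a=cv2.convertScaleAbs(a,alpha=2.5,beta=-150)
cv2.imwrite("pics/t13z.png",np.hstack([a,b]))
E
```

```text
pos [ 0.5521 -0.088   0.1482] need [-0.0001  0.0005  0.0008] rot [-0.002 -0.002  0.002] per [-0.002, -0.002, 0.002]
[[-0.01, -0.08, 0.05]]
[ 0.01454246  0.38278958 -2.96332947]
```

View pics/s13.png

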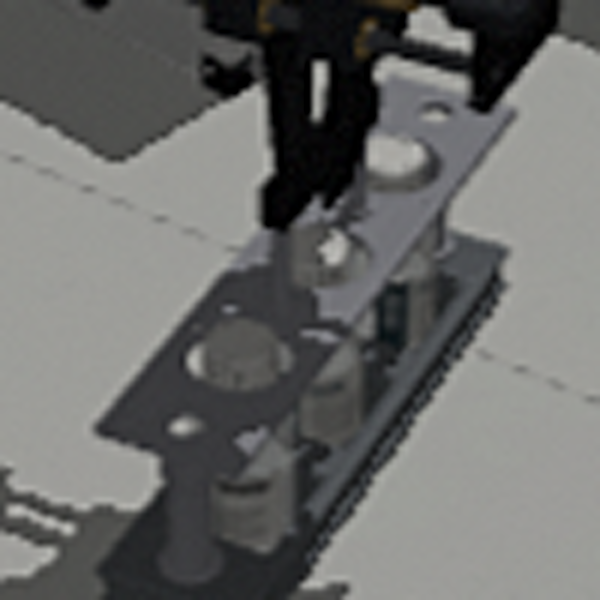

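View pics/t13z.png

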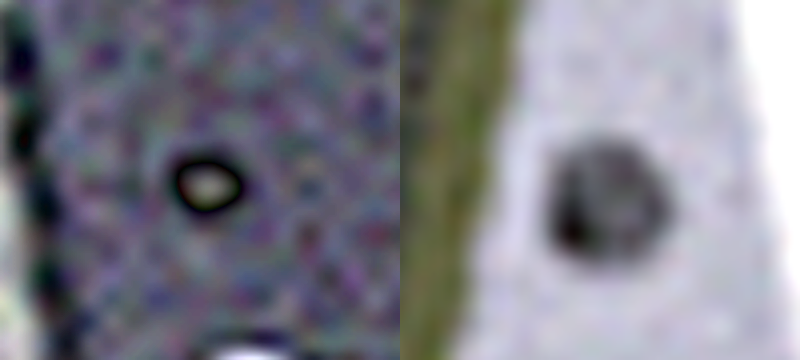

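```bash
python3 - <<'E'
from h import *
S=lambda x,y:("scene",)+cr(x,y,6,290,165)
T=lambda x,y:("top",)+cr(x,y,5.5,310,185)
R=tri([S(437,112),T(667,180)]);print("R tri",R)
for z in (.096,.098,.1):
  l,q=ray(*S(186,427),z),ray(*S(437,112),z);print("sc",z,l,q,(l+q)/2,np.linalg.norm(l-q),np.degrees(np.arctan2(-(l-q)[0],(l-q)[1])))
  print("top R",ray(*T(667,180),z))
im=__import__("cv2").imread("pics/s13.png")
E
```

```text
R tri [ 0.57127731 -0.20553898  0.09760244]
sc 0.096 [0.53541936 0.02211256 0.096     ] [ 0.57070937 -0.20819849  0.096     ] [ 0.55306437 -0.09304297  0.096     ] 0.23299905639030083 8.711538540936967
top R [ 0.57251773 -0.2053543   0.096     ]
sc 0.098 [0.53398988 0.02399982 0.098     ] [ 0.56917324 -0.20561518  0.098     ] [ 0.55158156 -0.09080768  0.098     ] 0.2322948963243709 8.711538540936953
top R [ 0.57213674 -0.20502702  0.098     ]
sc 0.1 [0.53256039 0.02588709 0.1       ] [ 0.5676371  -0.20303187  0.1       ] [ 0.55009875 -0.08857239  0.1       ] 0.23159073625844087 8.711538540936973
top R [ 0.57175575 -0.20469974  0.1       ]
```

Call:
drive_tool:
  dp:
    - [0, 0, 0.1]
    - [0, 0, 0]
    - [0, 0, 0]
    - [0, 0, 0]
    - [0, 0, 0]
    - [0, 0, 0]
  angular:
    - [0, 0, 0]
    - [0, 0, 0]
    - [0, 0, 0]
    - [0, 0, 0]
    - [0, 0, 0]
    - [0, 0, 0]
  gripper: [0.9, 0.9, 0.9, 0.9, 0.9, 0.9]

```text
clock: 16.9
eef_pos: [0.5522, -0.0869, 0.1486]
eef_rot: [0.706, -0.705, -0.053, 0.052]
force: [-0.2, -0.1, -3.4]
grip_width: 0.0136
```

```bash
python3 - <<'E'
from h import *
import cv2
plan([.552,-.087,.148],down(8.6),1)
s=cur()[2];print(s["force"],s["dq"],s["grip_width"])
im=snapshot("scene")[:,:,::-1]; cv2.imwrite("pics/s14.png",cv2.resize(im[165:265,290:390],None,fx=6,fy=6,interpolation=cv2.INTER_CUBIC))
im=snapshot("top")[:,:,::-1]; im=cv2.convertScaleAbs(cv2.resize(im[185:285,310:450],None,fx=5.5,fy=5.5,interpolation=cv2.INTER_CUBIC),alpha=1.7)
cv2.imwrite("pics/t14.png",im)
a=cv2.resize(im[225:315,85:185],(400,360)); b=cv2.resize(im[130:220,615:715],(400,360))
cv2.imwrite("pics/t14z.png",np.hstack([a,b]))
plan([.552,-.087,.148],down(8.6),1)
E
```

```text
pos [ 0.5522 -0.0869  0.1486] need [-0.0002 -0.0001 -0.0006] rot [-0.001 -0.002  0.002] per [-0.001, -0.002, 0.002]
[[-0.02, 0.06, -0.0]]
[-0.21240256 -0.10828498 -3.39973456] [-0.00114257 -0.00057251  0.00010636 -0.00074545  0.0017286  -0.0002361 ] 0.013596410360855255
pos [ 0.5522 -0.0869  0.1486] need [-0.0002 -0.0001 -0.0006] rot [-0.001 -0.002  0.002] per [-0.001, -0.002, 0.002]
[[-0.02, 0.06, -0.0]]
```

View pics/s14.png

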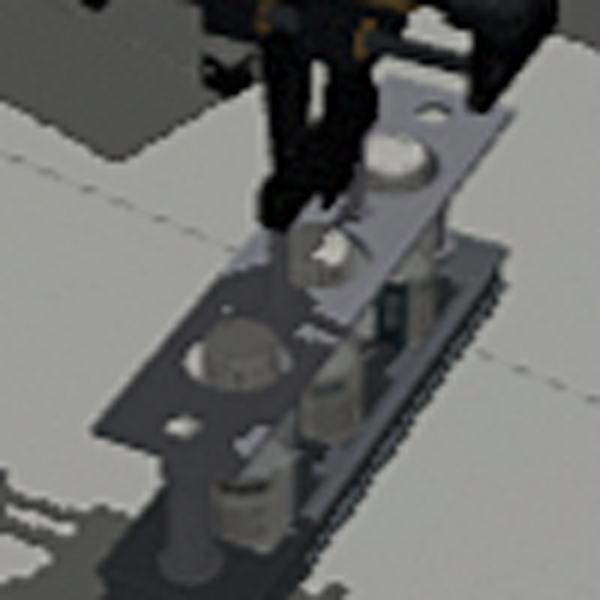

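View pics/t14z.png

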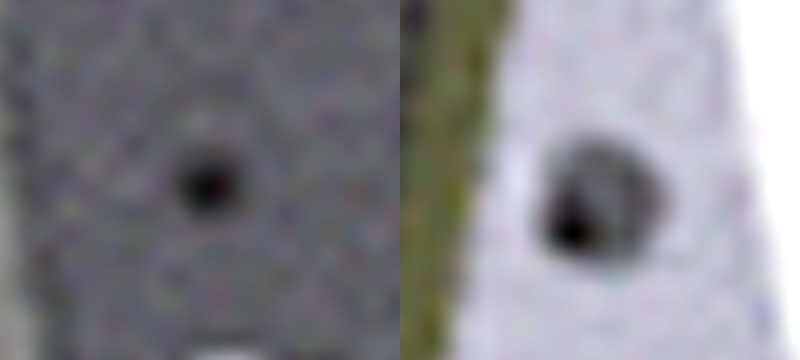

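The right screw hole at (602,200) and the post thread at (573,227) match the expected parallax to within about 1 mm. Joint speeds are near zero and the wrist carries only the plate's weight, so I'm handing in.

```bash
python3 -c "
from rig import workorder
print(workorder.close_job())"
```

```text
the job is handed in; nothing more can be done
None
```

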